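# Close the dot-marker tester bar

### The arm

A 6-joint arm with a two-finger parallel gripper is mounted at the origin on the work surface. World frame = base frame: x ahead of the robot, y to its left, z up, the work surface at z = 0. Lengths are in m, angles in rad, forces in N, time in s.
With the tool pointing down it reaches from about 0.25 to 0.775 m from the base axis. Payload 4 kg.
Tool frame: the origin (TCP) lies midway between the tips of the shut fingers; the grasp point (between the pads) lies 19 mm behind it; z points along the fingers, y is the direction in which the jaws open and shut (so a half turn about z gives the same grasp; the last joint's range is limited). The gripper opens to 85 mm and grips with 20 to 120 N. Pads are 22 mm wide; open, the fingers measure 114 mm over their backs; the gripper's body (76 mm by 85 mm) begins 54 mm behind the grasp point. The pads swing forward as they close: fully open they stand 13 mm farther back than shut.
Start: joints at [1.21, 0.087, 1.371, -0, 1.684, -0.103], TCP at [0.14, 0.532, 0.231] pointing down, gripper open.
Joint ranges: [-3.1, 3.1], [-0.76, 2.03], [0.27, 2.55], [-1.08, 4.22], [0.17, 2.65], [-2.57, 2.57]. Speed limits (rad/s): [2.79, 2.79, 3.14, 3.14, 3.14, 3.14].

### API

Orientations are given as a unit quaternion [w, x, y, z].
In Python, from bench import manip, eyes gives the robot as it stands. The module is installed in compiled form; this text tells all that it offers.
- The arm moves only by the shell command python3 -m crank 'ROWS' [FORCE]. ROWS is JSON, one flat list of numbers, 7 for each row, row after row: the shift along the tool's x, y, z in cm, then the turn, a rotation vector about the tool's x, y, z in rad, then the finger opening in cm, from 0 to 8.54. A call has exactly 8 rows; each row shifts and turns the commanded pose from where the row before left it, along the tool's axes as they then stand; what a row does not reach is not made up. A row lasts 1/8 s, in which the tool goes at most 62.5 mm and 10.7 degrees, less where a joint would pass 70% of its speed; a pose out of reach is approached as far as the arm can. A call is refused whole if a number of a shift passes 6.25 or a number of a turn 0.188, either way. A call with a gripper value outside its range is refused whole. The fingers move at their own pace and stop on an object; FORCE is the grip in N (left out, the last holds). Time passes only in rows, so rows that do not move let the fingers close, or fill a call up. It gives the time, the measured TCP pose, the force and the opening at its end, in the units of the state.
- manip.read_state(): the state, without advancing time (a new reading comes with each control period).
- eyes.capture(name): name is "side" or "top" or "wrist"; returns (picture, depth): 420x560x3 uint8, red, green, blue; 420x560 float32, m along the optical axis (not along the pixel's ray), 0 where there is no reading.
- eyes.camera_model(name): a dict with "mtx" (3x3 intrinsics, pixels), "rvec" (rotation vector, rad) and "tvec" (3), from world to camera coordinates, as OpenCV has them. Camera axes: x right, y down, z forward; pixel columns grow to the right and rows downward; lengths in m; the calibration is good to about 2 mm. A picture is of the moment at which its call begins: read the wrist's pose just before it. camera_model takes no time and is no camera call; for the wrist camera it gives the pose at the moment of the call.
- manip.job_done(): hands the job in, once; it reports no verdict.
The state is a dict: "clock": time; "qpos": joint angles; "qd": joint speeds; "joint_torque": joint torques, N m; "position": TCP position; "tcp_rot": TCP orientation; "ft_force": force on the tool from outside, world axes, zero at the start; "wrist_torque": the same for the moment, N m; "grip_width": finger opening in m.
Only numpy, scipy, OpenCV 4.12 (cv2) and the standard library are available. Lean on these libraries where they do the work, as an engineer would, in place of code of your own. Each camera call takes 0.05 s, during which the arm holds its last target.

### The job

Close the marker tester bar for the night: swing the lamp by its knob to its stop on the robot's left so that the tray is free, stand every dot marker on the counter (there are three or four) upright in a bay of its own in the wooden tray, and press every cap fully home so that none dries out, leaving the lamp aside until that is done. Then swing the lamp back so that its head is centred over the tray, and leave the other things on the counter where they are.

Things in the scene. Friction and masses are not known exactly. Their poses are not given: they have to be found in the camera images.
- marker_purple: purple stubby dot marker (may be absent), standing upright: purple barrel 44 mm across and 45 mm tall with a cream band, a narrower white neck, purple cap on top. Origin: centre of the underside; z runs up to the cap. About 120 g, low centre of mass; grip the barrel
- cap_purple (a joint): push-on cap of the purple marker, 39 mm across, 22 mm tall: how far it sits above its home (m). 0 = fully home, cap on the barrel's shoulder, marker 67 mm tall; at most 0.009, cap proud with a ring of white neck showing (it starts like that). A tight slide that stays where it is left; about 6 N straight down on its top moves it, 10 to 15 N at the end makes sure. It cannot come off
- marker_blue: blue stubby dot marker (may be absent), standing upright: blue barrel 44 mm across and 45 mm tall with a cream band, a narrower white neck, blue cap on top. Origin: centre of the underside; z runs up to the cap. About 120 g, low centre of mass; grip the barrel
- cap_blue (a joint): push-on cap of the blue marker, 39 mm across, 22 mm tall: how far it sits above its home (m). 0 = fully home, cap on the barrel's shoulder, marker 67 mm tall; at most 0.009, cap proud with a ring of white neck showing (it starts like that). A tight slide that stays where it is left; about 6 N straight down on its top moves it, 10 to 15 N at the end makes sure. It cannot come off
- marker_green: green stubby dot marker (may be absent), standing upright: green barrel 44 mm across and 45 mm tall with a cream band, a narrower white neck, green cap on top. Origin: centre of the underside; z runs up to the cap. About 120 g, low centre of mass; grip the barrel
- cap_green (a joint): push-on cap of the green marker, 39 mm across, 22 mm tall: how far it sits above its home (m). 0 = fully home, cap on the barrel's shoulder, marker 67 mm tall; at most 0.009, cap proud with a ring of white neck showing (it starts like that). A tight slide that stays where it is left; about 6 N straight down on its top moves it, 10 to 15 N at the end makes sure. It cannot come off
- marker_orange: orange stubby dot marker (may be absent), standing upright: orange barrel 44 mm across and 45 mm tall with a cream band, a narrower white neck, orange cap on top. Origin: centre of the underside; z runs up to the cap. About 120 g, low centre of mass; grip the barrel
- cap_orange (a joint): push-on cap of the orange marker, 39 mm across, 22 mm tall: how far it sits above its home (m). 0 = fully home, cap on the barrel's shoulder, marker 67 mm tall; at most 0.009, cap proud with a ring of white neck showing (it starts like that). A tight slide that stays where it is left; about 6 N straight down on its top moves it, 10 to 15 N at the end makes sure. It cannot come off
- tray: light wooden tray, fixed, 70 x 250 mm (long side along its y), walls 4 mm thick and 22 mm tall, floor 4 mm thick, four bays in a row, each 62 x 57 mm inside. Origin: centre of the underside
- bay0 (a point): centre of the floor of bay 0 of the tray (bays 0 to 3 follow the tray's y, 61.5 mm apart), 4 mm above the counter
- bay1 (a point): centre of the floor of bay 1 of the tray (bays 0 to 3 follow the tray's y, 61.5 mm apart), 4 mm above the counter
- bay2 (a point): centre of the floor of bay 2 of the tray (bays 0 to 3 follow the tray's y, 61.5 mm apart), 4 mm above the counter
- bay3 (a point): centre of the floor of bay 3 of the tray (bays 0 to 3 follow the tray's y, 61.5 mm apart), 4 mm above the counter
- lamp_arm (a joint): swing of the lamp arm about its upright post (rad), growing counter-clockwise seen from above. -0.70 = the stop on the robot's left, clear of the tray; 1.0 = the other stop; it starts over or nearly over the tray. Stiff: stays where it is left, about 1 N at the knob moves it
- lamp_knob (a point): grip point of the lamp's upright black knob: 18 mm across, standing on the lamp head and reaching from 242 to 290 mm above the counter; this point is on its axis 275 mm up
- lamp_head (a point): centre of the underside of the yellow lamp head, a disc 110 mm across, 200 to 230 mm above the counter; straight below the knob
- lamp_hinge (a point): top of the lamp's post, on the vertical hinge axis, 260 mm from the knob's axis; the black arm (18 mm wide, top at 242 mm) runs from here to the head; post 20 mm across on a round base 110 mm across
- ink_tin: flat steel ink tin, 70 x 48 x 20 mm, origin under its centre; not part of the job, leave it where it is
- mug: white mug, 80 mm across, 90 mm tall, origin under its centre; not part of the job, leave it where it is
- pencil_pot: blue pot of pencils, 74 mm across, about 170 mm tall with the pencils, origin under its centre; not part of the job, leave it where it is
- tape_roll: green roll of tape lying flat, 64 mm across, 18 mm tall, origin under its centre; not part of the job, leave it where it is
- eraser: white eraser with a blue sleeve, 45 x 22 x 13 mm, origin under its centre; not part of the job, leave it where it is
- paperweight: green glass paperweight, 72 mm across, 52 mm tall, origin under its centre; not part of the job, leave it where it is
- notebook: coral notebook, 150 x 105 x 18 mm, origin under its centre; not part of the job, leave it where it is
There are look-alikes about, which are no part of the job. What is meant by the marker_blue is not red, and is the smaller of those in its own colour. Of the things that look like the marker_purple, the larger one is meant.

How it is judged:
By the outcome, as a careful person would: the job done as asked, in the order asked, and still so for the second after the job is handed in, with the robot touching nothing.
Of marker_purple, marker_blue, marker_green, marker_orange only 3 to 4 are there at a start; the rules pass over those that are not, and their reading is None.
At some moment in a run one of marker_purple, marker_blue, marker_green, marker_orange may be knocked a few centimetres aside while the robot is not near it.
Once in a run the grip may slacken for a moment while it holds something.
It also fails if it takes over 210 s, if anything falls off the work surface, if the arm or the gripper's body presses on something with over 40 N, if the wrist force passes 120 N, or if a joint passes its speed limit or range.

## Working session

There is one attempt and no reset: what is moved stays moved. The work goes in short steps, Python scripts to look and compute and a shell command to move; the robot and the scene stay as the last step left them, time stands still between calls to the robot, and variables do not carry over. Pictures are saved under pics/ and viewed, and the job is handed in when it is done.

```bash
mkdir -p pics; ls; cat > h.py <<'E'
import numpy as np, cv2
from bench import manip, eyes
def cam(n):
    m=eyes.camera_model(n); K=np.array(m["mtx"]).reshape(3,3); R=cv2.Rodrigues(np.array(m["rvec"],float))[0]; t=np.array(m["tvec"],float).ravel(); return K,R,t
def ray(n,u,v,z,c=None):
    K,R,t=c or cam(n); o=-R.T@t; d=R.T@np.linalg.inv(K)@np.array([u,v,1.]); return o+d*(z-o[2])/d[2]
def proj(n,p,c=None):
    K,R,t=c or cam(n); q=K@(R@np.array(p,float)+t); return q[:2]/q[2]
def cloud(depth,c):
    K,R,t=c; v,u=np.mgrid[:depth.shape[0],:depth.shape[1]]
    P=np.stack([(u-K[0,2])/K[0,0]*depth,(v-K[1,2])/K[1,1]*depth,depth],-1)
    return (P-t)@R
def snap(n,f,scale=1):
    c=cam(n); im,d=eyes.capture(n); cv2.imwrite(f"pics/{f}.png",im[:,:,::-1]); np.savez(f"pics/{f}.npz",im=im,d=d,K=c[0],R=c[1],t=c[2]); return im,d,c
def load(f):
    z=np.load(f"pics/{f}.npz"); return z["im"],z["d"],(z["K"],z["R"],z["t"])
E
python3 - <<'E'
from h import *
s=manip.read_state(); print(s)
for n in ("side","top","wrist"): 
    im,d,c=snap(n,n+"0"); print(n,-c[1].T@c[2])
E
```

```text
pics
{'clock': 0.0, 'qpos': array([ 1.20991176e+00,  8.80054900e-02,  1.37228063e+00,  7.50854898e-06,
        1.68359930e+00, -1.03113170e-01]), 'qd': array([-0.00119133, -0.00045166,  0.00168747, -0.00011508,  0.00133213,
        0.00210163]), 'joint_torque': array([ 6.26594738e-04, -3.51868272e+01, -3.13271821e+01, -1.86230650e-04,
        1.07942315e-02,  4.01696042e-06]), 'position': array([0.14004059, 0.5313544 , 0.23009815]), 'tcp_rot': array([-2.67211772e-04,  1.28528662e-01,  9.91705132e-01, -1.11481500e-03]), 'ft_force': array([ 0.09128105, -0.19485275,  0.31703953]), 'wrist_torque': array([ 0.00073653, -0.01400527, -0.01459107]), 'grip_width': 0.08533903069326905}
side [ 0.1273479  -1.06068088  0.96878349]
top [0.39391301 0.02675613 1.45351424]
wrist [0.07422467 0.54872738 0.37316351]
```

View pics/top0.png

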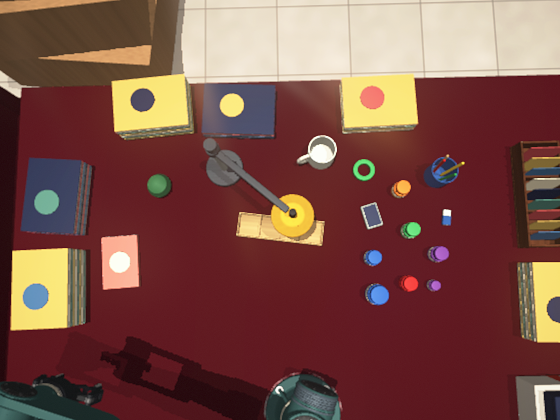

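View pics/side0.png

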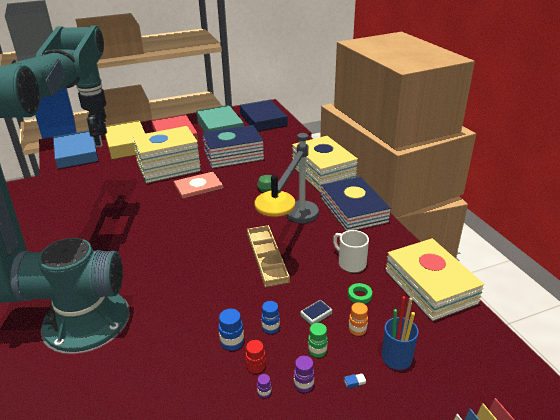

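View pics/wrist0.png

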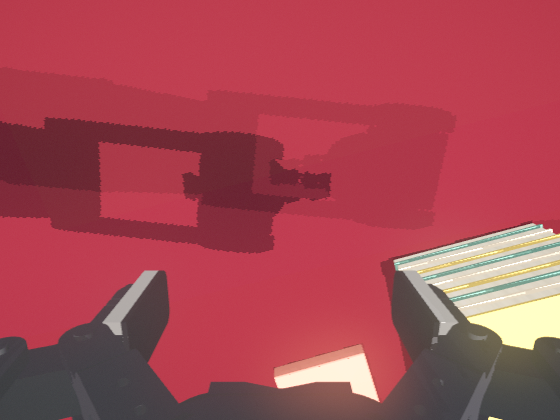

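The top view shows the look-alikes: blue small (373,258), blue large (377,295), red (409,283), purple large (438,254) and purple small (435,285). Green at (411,230) and orange at (402,188) are the only ones in their colours. I choose blue (373,258), purple (438,254), green and orange. The lamp head is at (292,215) over the tray (237-325, 212-245).

```bash
cat > meas.py <<'E'
from h import *
import sys
def hsvmask(im,col):
    h=cv2.cvtColor(im,cv2.COLOR_RGB2HSV); H,S,V=h[...,0],h[...,1],h[...,2]
    r={"blue":(100,122),"green":(50,85),"orange":(7,20),"purple":(128,155),"yellow":(21,30)}[col]
    return ((H>=r[0])&(H<=r[1])&(S>110)&(V>60))
def find(f,col,xr=(0.2,0.7),yr=(-.5,.45),zr=(0.01,.1)):
    im,d,c=load(f); P=cloud(d,c); m=hsvmask(im,col)&(d>0)&(P[...,0]>xr[0])&(P[...,0]<xr[1])&(P[...,1]>yr[0])&(P[...,1]<yr[1])&(P[...,2]>zr[0])&(P[...,2]<zr[1])
    n,l,st,ce=cv2.connectedComponentsWithStats(m.astype(np.uint8))
    out=[]
    for i in range(1,n):
        if st[i,4]<25: continue
        q=P[l==i]; zt=np.percentile(q[:,2],95); top=q[q[:,2]>zt-.006]
        mid=(top[:,:2].max(0)+top[:,:2].min(0))/2
        out.append((st[i,4],ce[i].round(0),zt.round(4),mid.round(4),np.ptp(top[:,:2],axis=0).round(3)))
    return out
E
python3 - <<'E'
from meas import *
for col in ("blue","green","orange","purple"):
    for o in find("top0",col): print(col,*o)
print(find("top0","yellow",zr=(.15,.3)))
im,d,c=load("top0"); P=cloud(d,c)
g=im.sum(-1)
for z0,z1,nm in((.20,.236,"head"),(.25,.3,"knob/hinge")):
    m=(P[...,2]>z0)&(P[...,2]<z1)&(P[...,0]>.3)&(d>0)&(P[...,0]<.75)
    n,l,st,ce=cv2.connectedComponentsWithStats(m.astype(np.uint8))
    for i in range(1,n):
        if st[i,4]>5: print(nm,st[i,4],ce[i],P[l==i].mean(0).round(3),P[l==i].min(0).round(3),P[l==i].max(0).round(3))
x=cv2.resize(im[130:310,190:470,::-1],None,fx=2.8,fy=2.8,interpolation=cv2.INTER_CUBIC); cv2.imwrite("pics/crop0.png",x)
E
```

```text
blue 113 [440. 174.] 0.0972 [ 0.6647 -0.4048] [0.069 0.065]
blue 86 [449. 164.] 0.0916 [ 0.6901 -0.4292] [0.016 0.021]
blue 26 [454. 171.] 0.0969 [ 0.6621 -0.4416] [0.013 0.002]
blue 53 [446. 220.] 0.0171 [ 0.5323 -0.4288] [0.024 0.023]
blue 196 [373. 257.] 0.0771 [ 0.4291 -0.2069] [0.036 0.036]
blue 341 [378. 294.] 0.0909 [ 0.3257 -0.2136] [0.046 0.046]
green 156 [364. 173.] 0.0216 [ 0.6786 -0.196 ] [0.042 0.06 ]
green 210 [411. 229.] 0.0774 [ 0.5047 -0.3181] [0.036 0.037]
orange 226 [401. 188.] 0.0772 [ 0.6238 -0.297 ] [0.037 0.037]
orange 86 [256. 219.] 0.0269 [0.53   0.1268] [0.074 0.088]
orange 43 [239. 226.] 0.026 [0.5291 0.1739] [0.059 0.012]
orange 39 [322. 233.] 0.0265 [ 0.5022 -0.0683] [0.066 0.011]
purple 217 [439. 253.] 0.0768 [ 0.4366 -0.3921] [0.036 0.037]
purple 97 [435. 285.] 0.0493 [ 0.3485 -0.3786] [0.025 0.025]
[(np.int32(1160), array([293., 216.]), np.float64(0.2324), array([0.5333, 0.0191]), array([0.078, 0.077]))]
head 1291 [293.34701782 215.86831913] [0.53  0.017 0.223] [ 0.48  -0.036  0.206] [0.588 0.073 0.236]
knob/hinge 190 [210.98947368 145.61052632] [0.701 0.214 0.279] [0.686 0.199 0.25 ] [0.718 0.232 0.293]
knob/hinge 56 [292.5        211.96428571] [0.533 0.019 0.285] [0.525 0.011 0.251] [0.542 0.027 0.295]
```

View pics/crop0.png

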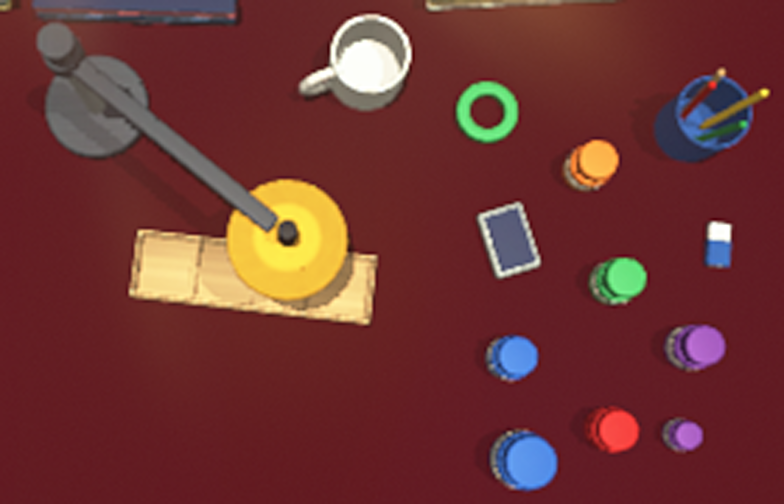

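The close crop confirms the choice: smaller blue, larger purple, the only green and the only orange. Red is excluded. The knob measures (0.5335, 0.019), 0.259 m from the hinge (0.702, 0.2155), which matches the given 0.260. First I turn the jaws radial, rise and move toward the knob.

```bash
python3 -m crank '[0,0,-3.5,0,0,0.15,8.5, 0,0,-3.5,0,0,0.15,8.5, 0,0,-3.2,0,0,0.15,8.5, -5.8,-1.2,0,0,0,0,8.5, -5.8,-1.2,0,0,0,0,8.5, -5.8,-1.2,0,0,0,0,8.5, -5.8,-1.2,0,0,0,0,8.5, -5.8,-1.2,0,0,0,0,8.5]' 20
cat >> h.py <<'E'
from scipy.spatial.transform import Rotation as Ro
def pose():
    s=manip.read_state(); q=s["tcp_rot"]; return s["position"],Ro.from_quat([q[1],q[2],q[3],q[0]]).as_matrix(),s
def go(target=None,yaw=None):
    p,R,s=pose(); a=np.degrees(np.arctan2(R[1,1],R[0,1])); print("t",round(s["clock"],2),"pos",p.round(4),"yaw_y",a.round(1),"zax",R[:,2].round(3),"F",s["ft_force"].round(1),"w",round(s["grip_width"],4))
    if target is not None: print("tool cm",(R.T@(np.array(target)-p)*100).round(2))
    if yaw is not None:
        dy=-np.radians((yaw-a+90)%180-90); print("turn tz",dy.round(3)); c=np.radians(yaw)
        Y=np.array([np.cos(c),np.sin(c),0]); 
        if Y@R[:,1]<0: Y=-Y
        Z=np.array([0,0,-1.]); Rn=np.stack([np.cross(Y,Z),Y,Z],1)
        if target is not None: print("tool cm after turn",(Rn.T@(np.array(target)-p)*100).round(2))
        print("tilt fix rotvec",Ro.from_matrix(R.T@Rn).as_rotvec().round(3))
E
python3 -c "
from h import *
go((.5335,.019,.33),49.4)"
```

```text
clock: 1.15
position: [0.3223, 0.296, 0.3331]
tcp_rot: [0.0, 0.346, 0.938, 0.0]
ft_force: [0.5, 0.2, -0.2]
grip_width: 0.0851
t 1.15 pos [0.3223 0.296  0.3331] yaw_y 49.5 zax [ 0.  0. -1.] F [ 0.5  0.2 -0.2] w 0.0851
tool cm [-34.06  -7.33   0.31]
turn tz 0.001
tool cm after turn [-34.07  -7.29   0.31]
tilt fix rotvec [0.    0.    0.001]
```

```bash
python3 -m crank '[-5.68,-1.2,0,0,0,0,8.5, -5.68,-1.2,0,0,0,0,8.5, -5.68,-1.2,0,0,0,0,8.5, -5.68,-1.2,0,0,0,0,8.5, -5.68,-1.2,0,0,0,0,8.5, -5.68,-1.2,0,0,0,0,6, 0,0,0,0,0,0,6, 0,0,0,0,0,0,6]'
python3 - <<'E'
from h import *
go((.5335,.019,.256),49.4)
im,d,c=snap("wrist","w1")
print(proj("",(.5335,.019,.290),c))
P=cloud(d,c); m=(P[...,2]>.255)&(P[...,2]<.30)&(d>.0)&(abs(P[...,0]-.53)<.05)&(abs(P[...,1]-.02)<.05)
print(m.sum(),P[m].min(0),P[m].max(0))
E
```

```text
clock: 2.15
position: [0.5334, 0.0216, 0.3328]
tcp_rot: [-0.001, 0.347, 0.938, 0.0]
ft_force: [0.2, 0.3, -0.9]
grip_width: 0.06
t 2.15 pos [0.5334 0.0216 0.3328] yaw_y 49.4 zax [-0.001  0.001 -1.   ] F [ 0.2  0.3 -0.9] w 0.06
tool cm [-0.19 -0.19  7.68]
turn tz 0.0
tool cm after turn [-0.17 -0.19  7.68]
tilt fix rotvec [-0.    -0.002  0.   ]
[275.5429971 240.2286203]
1323 [0.52640372 0.01015541 0.25512369] [0.54399841 0.02754772 0.29288928]
```

View pics/w1.png

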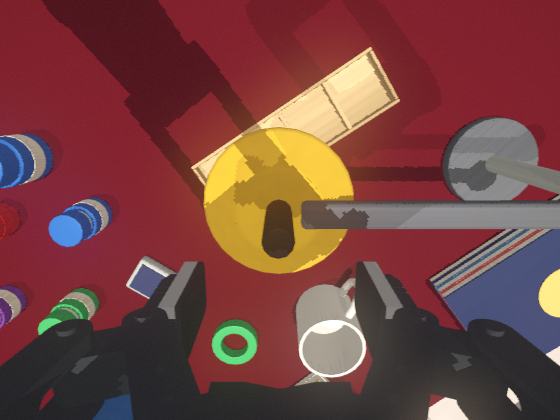

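The knob top is at (278,240) between the fingers and measures about (0.535, 0.019), which agrees with the top view. I descend and grip.

```bash
python3 -m crank '[-0.1,-0.2,2.5,0,0,0,6, 0,0,2.5,0,0,0,6, 0,0,2.5,0,0,0,6, 0,0,0.1,0,0,0,1.5, 0,0,0,0,0,0,1.5, 0,0,0,0,0,0,1.5, 0,0,0,0,0,0,1.5, 0,0,0,0,0,0,1.5]' 25
python3 - <<'E'
from h import *
go((.5335,.019,.256),49.4)
h=np.array([.702,.2155]);p=pose()[0][:2]; print(np.linalg.norm(p-h),np.degrees(np.arctan2(*(p-h)[::-1])))
E
```

```text
clock: 3.2
position: [0.534, 0.0196, 0.2592]
tcp_rot: [0.002, 0.346, 0.938, 0.001]
ft_force: [0.5, 2.6, 5.4]
grip_width: 0.0172
t 3.2 pos [0.534  0.0196 0.2592] yaw_y 49.5 zax [ 0.004  0.001 -1.   ] F [0.5 2.6 5.4] w 0.0172
tool cm [-0.   -0.08  0.32]
turn tz 0.001
tool cm after turn [-0.   -0.08  0.32]
tilt fix rotvec [0.003 0.002 0.001]
0.2580966406145095 -130.62217309575044
```

```bash
python3 -m crank '[2.08,0.08,-0.1,0,0,0.08,1.5, 2.08,0.08,0,0,0,0.08,1.5, 2.08,0.08,0,0,0,0.08,1.5, 2.08,0.08,0,0,0,0.08,1.5, 2.08,0.08,0,0,0,0.08,1.5, 2.08,0.08,0,0,0,0.08,1.5, 2.08,0.08,0,0,0,0.08,1.5, 0,0,0,0,0,0,1.5]'
python3 - <<'E'
from h import *
go()
h=np.array([.702,.2155]);p=pose()[0][:2]; print(np.linalg.norm(p-h),np.degrees(np.arctan2(*(p-h)[::-1])))
E
```

```text
clock: 4.2
position: [0.4546, 0.1403, 0.2592]
tcp_rot: [0.001, 0.592, 0.806, 0.002]
ft_force: [3.0, 1.9, 2.8]
grip_width: 0.017
t 4.2 pos [0.4546 0.1403 0.2592] yaw_y 17.5 zax [ 0.004  0.001 -1.   ] F [3.  1.9 2.8] w 0.017
0.25852451534898707 -163.0941241287165
```

```bash
python3 -m crank '[1.3,0.03,0,0,0,0.05,1.5, 1.3,0.03,0,0,0,0.05,1.5, 1.3,0.03,0,0,0,0.05,1.5, 1.3,0.03,0,0,0,0.05,1.5, 0.5,0.01,0,0,0,0.02,1.5, 0,0,0,0,0,0,1.5, 0,0,0,0,0,0,1.5, 0,0,0,0,0,0,1.5]'
python3 - <<'E'
from h import *
go()
h=np.array([.702,.2155]);p=pose()[0][:2]; print(np.linalg.norm(p-h),np.degrees(np.arctan2(*(p-h)[::-1])))
E
```

```text
clock: 5.2
position: [0.444, 0.1948, 0.2592]
tcp_rot: [0.001, 0.677, 0.736, 0.001]
ft_force: [5.6, 1.2, 5.0]
grip_width: 0.0168
t 5.2 pos [0.444  0.1948 0.2592] yaw_y 4.8 zax [ 0.003  0.001 -1.   ] F [5.6 1.2 5. ] w 0.0168
0.25884962605375234 -175.41602975515588
```

```bash
python3 -m crank '[0.6,0.01,0,0,0,0.023,1.5, 0.6,0.01,0,0,0,0.023,1.5, 0.6,0.01,0,0,0,0.023,1.5, 0.6,0.01,0,0,0,0.023,1.5, 0,0,0,0,0,0,1.5, 0,0,0,0,0,0,1.5, 0,0,0,0,0,0,1.5, 0,0,0,0,0,0,1.5]'
python3 - <<'E'
from h import *
go()
h=np.array([.702,.2155]);p=pose()[0][:2]; print(np.linalg.norm(p-h),np.degrees(np.arctan2(*(p-h)[::-1])))
E
```

```text
clock: 6.2
position: [0.443, 0.2188, 0.2592]
tcp_rot: [0.001, 0.71, 0.704, 0.001]
ft_force: [4.5, 1.4, 5.3]
grip_width: 0.0171
t 6.2 pos [0.443  0.2188 0.2592] yaw_y -0.5 zax [ 0.003  0.001 -1.   ] F [4.5 1.4 5.3] w 0.0171
0.259009889745504 179.25994145108226
```

```bash
python3 -m crank '[0.6,0.01,0,0,0,0.023,1.5, 0.6,0.01,0,0,0,0.023,1.5, 0.6,0.01,0,0,0,0.023,1.5, 0.6,0.01,0,0,0,0.023,1.5, 0,0,0,0,0,0,1.5, 0,0,0,0,0,0,1.5, 0,0,0,0,0,0,1.5, 0,0,0,0,0,0,1.5]'
python3 - <<'E'
from h import *
go()
h=np.array([.702,.2155]);p=pose()[0][:2]; print(np.linalg.norm(p-h),np.degrees(np.arctan2(*(p-h)[::-1])))
E
```

```text
clock: 7.2
position: [0.4443, 0.2428, 0.2592]
tcp_rot: [0.001, 0.742, 0.67, 0.001]
ft_force: [4.8, 0.2, 4.7]
grip_width: 0.0174
t 7.2 pos [0.4443 0.2428 0.2592] yaw_y -5.8 zax [ 0.003  0.    -1.   ] F [4.8 0.2 4.7] w 0.0174
0.25915447102596545 173.95571369295234
```

```bash
python3 -m crank '[0.6,0.01,0,0,0,0.023,1.5, 0.6,0.01,0,0,0,0.023,1.5, 0.6,0.01,0,0,0,0.023,1.5, 0.6,0.01,0,0,0,0.023,1.5, 0.6,0.01,0,0,0,0.023,1.5, 0,0,0,0,0,0,1.5, 0,0,0,0,0,0,1.5, 0,0,0,0,0,0,1.5]'
python3 - <<'E'
from h import *
go()
h=np.array([.702,.2155]);p=pose()[0][:2]; print(np.linalg.norm(p-h),np.degrees(np.arctan2(*(p-h)[::-1])))
im,d,c=snap("side","s2")
E
```

```text
clock: 8.2
position: [0.449, 0.2723, 0.2592]
tcp_rot: [0.001, 0.779, 0.626, 0.001]
ft_force: [3.0, -0.3, 6.0]
grip_width: 0.017
t 8.2 pos [0.449  0.2723 0.2592] yaw_y -12.4 zax [ 0.002  0.    -1.   ] F [ 3.  -0.3  6. ] w 0.017
0.2593438955868515 167.34289821340872
```

View pics/s2.png

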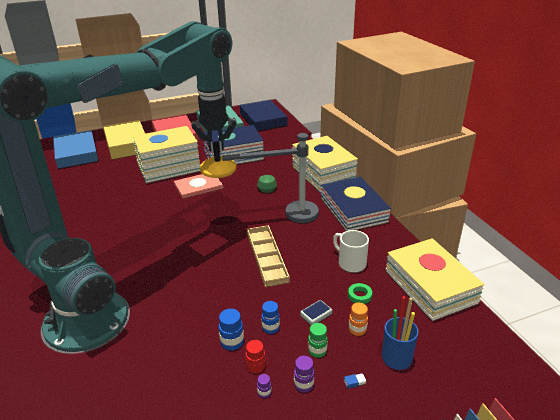

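The lamp follows: its head is at (217,167) and the tray is free. It has not reached the stop yet.

```bash
python3 -m crank '[0.65,0.01,0,0,0,0.025,1.5, 0.65,0.01,0,0,0,0.025,1.5, 0.65,0.01,0,0,0,0.025,1.5, 0.65,0.01,0,0,0,0.025,1.5, 0.65,0.01,0,0,0,0.025,1.5, 0.65,0.01,0,0,0,0.025,1.5, 0,0,0,0,0,0,1.5, 0,0,0,0,0,0,1.5]'
python3 - <<'E'
from h import *
go()
h=np.array([.702,.2155]);p=pose()[0][:2]; print(np.linalg.norm(p-h),np.degrees(np.arctan2(*(p-h)[::-1])))
E
```

```text
clock: 9.25
position: [0.46, 0.3096, 0.2592]
tcp_rot: [0.0, 0.824, 0.566, 0.001]
ft_force: [2.6, 0.3, 6.2]
grip_width: 0.0172
t 9.25 pos [0.46   0.3096 0.2592] yaw_y -21.0 zax [ 0.001 -0.    -1.   ] F [2.6 0.3 6.2] w 0.0172
0.2596360901703526 158.74524972627333
```

```bash
python3 -m crank '[0.65,0.01,0,0,0,0.025,1.5, 0.65,0.01,0,0,0,0.025,1.5, 0.65,0.01,0,0,0,0.025,1.5, 0.65,0.01,0,0,0,0.025,1.5, 0.65,0.01,0,0,0,0.025,1.5, 0.65,0.01,0,0,0,0.025,1.5, 0,0,0,0,0,0,1.5, 0,0,0,0,0,0,1.5]'
python3 - <<'E'
from h import *
go()
h=np.array([.702,.2155]);p=pose()[0][:2]; print(np.linalg.norm(p-h),np.degrees(np.arctan2(*(p-h)[::-1])))
E
```

```text
clock: 10.25
position: [0.4765, 0.3448, 0.2592]
tcp_rot: [0.0, 0.864, 0.503, 0.0]
ft_force: [1.4, -0.2, 6.1]
grip_width: 0.0171
t 10.25 pos [0.4765 0.3448 0.2592] yaw_y -29.6 zax [ 0.001 -0.    -1.   ] F [ 1.4 -0.2  6.1] w 0.0171
0.25990218017189004 150.16825834507756
```

```bash
python3 -m crank '[0.65,0.01,0,0,0,0.025,1.5, 0.65,0.01,0,0,0,0.025,1.5, 0.65,0.01,0,0,0,0.025,1.5, 0.65,0.01,0,0,0,0.025,1.5, 0.65,0.01,0,0,0,0.025,1.5, 0.65,0.01,0,0,0,0.025,1.5, 0,0,0,0,0,0,1.5, 0,0,0,0,0,0,1.5]'
python3 - <<'E'
from h import *
go()
h=np.array([.702,.2155]);p=pose()[0][:2]; print(np.linalg.norm(p-h),np.degrees(np.arctan2(*(p-h)[::-1])))
im,d,c=snap("side","s3"); im,d,c=snap("top","t3")
E
```

```text
clock: 11.25
position: [0.4954, 0.3736, 0.2591]
tcp_rot: [0.002, 0.9, 0.436, -0.005]
ft_force: [-6.9, -9.8, 8.5]
grip_width: 0.0172
t 11.25 pos [0.4954 0.3736 0.2591] yaw_y -38.3 zax [-0.007 -0.008 -1.   ] F [-6.9 -9.8  8.5] w 0.0172
0.26015385168207883 142.57483010544885
```

View pics/s3.png

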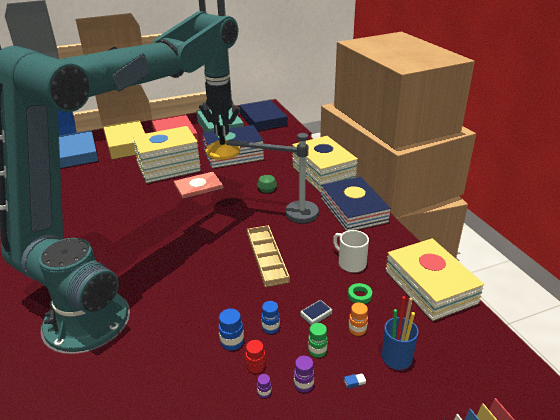

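View pics/t3.png

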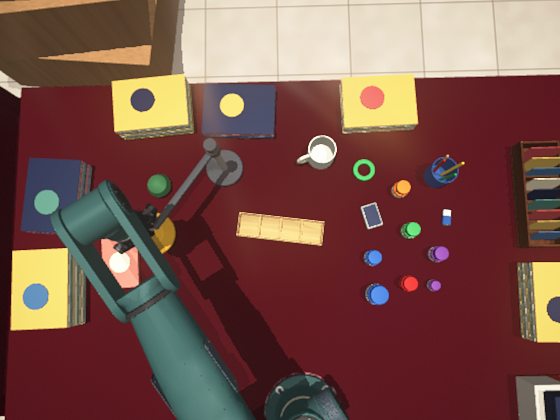

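The stop is reached: 12 N resisting tangentially at arm angle 142.6°. In the top view the lamp head is at (160,235) and the tray is free. I release and lift, then measure the tray and markers from this view.

```bash
python3 -m crank '[0,0,0,0,0,0,6, 0,0,0,0,0,0,6, 0,0,0,0,0,0,6, 0,0,-2,0,0,0,6, 0,0,-2,0,0,0,6, 0,0,-2,0,0,0,6, 0,0,-2,0,0,0,6.5, 0,0,0,0,0,0,6.5]'
python3 - <<'E'
from meas import *
for col in ("blue","green","orange","purple"):
    for o in find("top3" if 0 else "t3",col): 
        if .06<o[2]<.085: print(col,*o)
im,d,c=load("t3"); P=cloud(d,c)
h=cv2.cvtColor(im,cv2.COLOR_RGB2HSV)
m=(h[...,0]>10)&(h[...,0]<28)&(h[...,2]>120)&(h[...,1]>50)
m[:205]=0;m[250:]=0;m[:,:230]=0;m[:,330:]=0
cs,_=cv2.findContours(m.astype(np.uint8),0,1); k=max(cs,key=cv2.contourArea)
for z in(.022,.0): 
  print(z,[ray("",u,v,z,c).round(4)[:2] for u,v in cv2.boxPoints(cv2.minAreaRect(k))],cv2.minAreaRect(k))
q=P[m&(P[...,2]>.017)]; q=q[:,:2]
r=cv2.minAreaRect((q*1000).astype(np.float32)); print("depth rect",r)
r=cv2.minAreaRect((P[m][:,:2]*1000).astype(np.float32)); print("all",r)
x=cv2.resize(im[195:260,225:335,::-1],None,fx=7,fy=7,interpolation=cv2.INTER_NEAREST); cv2.imwrite("pics/tray3.png",x)
go()
E
```

```text
clock: 12.35
position: [0.4986, 0.3778, 0.3401]
tcp_rot: [-0.0, 0.899, 0.437, 0.002]
ft_force: [0.5, 0.7, 0.3]
grip_width: 0.0649
blue 196 [373. 257.] 0.0777 [ 0.429  -0.2068] [0.036 0.036]
green 209 [411. 229.] 0.0774 [ 0.5045 -0.3188] [0.037 0.036]
orange 225 [401. 188.] 0.0768 [ 0.6248 -0.2964] [0.035 0.037]
purple 218 [439. 253.] 0.0771 [ 0.4367 -0.3916] [0.036 0.037]
0.022 [array([0.4976, 0.1844]), array([0.5697, 0.1758]), array([ 0.5361, -0.0751]), array([ 0.4646, -0.065 ])] ((279.97552490234375, 228.34231567382812), (86.80284118652344, 24.87078857421875), 6.428747177124023)
0.0 [array([0.4992, 0.1869]), array([0.5724, 0.1781]), array([ 0.5383, -0.0766]), array([ 0.4657, -0.0664])] ((279.97552490234375, 228.34231567382812), (86.80284118652344, 24.87078857421875), 6.428747177124023)
depth rect ((476.2694396972656, 59.42186737060547), (250.02394104003906, 154.6186065673828), 82.39537811279297)
all ((476.7921142578125, 61.50872039794922), (254.31170654296875, 155.1483612060547), 82.42447662353516)
t 12.35 pos [0.4986 0.3778 0.3401] yaw_y -38.2 zax [ 0.003  0.002 -1.   ] F [0.5 0.7 0.3] w 0.0649
```

View pics/tray3.png

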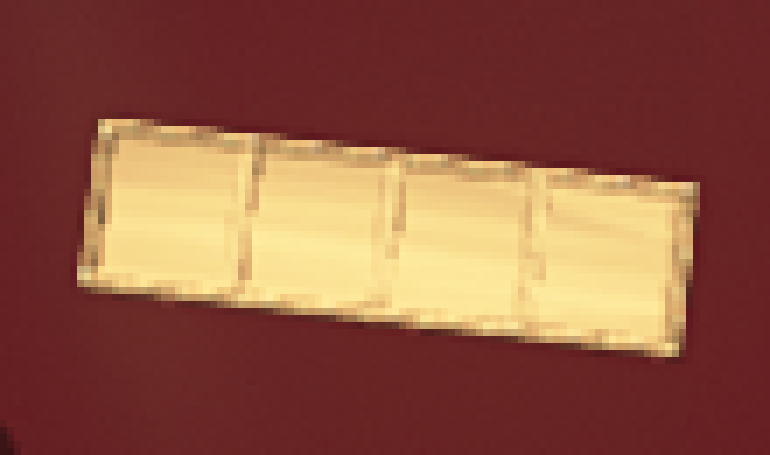

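```bash
python3 -m crank '[0,0,0,0,0,-0.178,6.5, 0,0,0,0,0,-0.178,6.5, 0,0,0,0,0,-0.178,6.5, -5.4,1.8,0,0,0,0,6.5, -5.4,1.8,0,0,0,0,6.5, -5.4,1.8,0,0,0,0,6.5, -5.4,1.8,0,0,0,0,6.5, -5.4,1.8,0,0,0,0,6.5]'
python3 - <<'E'
from h import *
go((.6248,-.2964,.17),-7.6)
E
```

```text
clock: 13.35
position: [0.5516, 0.0962, 0.3366]
tcp_rot: [-0.001, 0.752, 0.659, -0.001]
ft_force: [0.5, 0.1, -0.1]
grip_width: 0.065
t 13.35 pos [0.5516 0.0962 0.3366] yaw_y -7.6 zax [-0.002  0.    -1.   ] F [ 0.5  0.1 -0.1] w 0.065
tool cm [-37.95  12.45  16.64]
turn tz 0.001
tool cm after turn [-37.94  12.45  16.66]
tilt fix rotvec [-0.002  0.     0.001]
```

```bash
python3 -m crank '[-5.4,1.8,0,0,0,0,6.5, -5.4,1.8,0,0,0,0,6.5, -5.4,1.8,1,0,0,0,6.5, -5.4,1.8,2,0,0,0,6.5, -5.4,1.8,2,0,0,0,6.5, -5.4,1.8,2,0,0,0,6.5, -5.4,1.8,3,0,0,0,6.5, 0,0,2,0,0,0,6.5]'
python3 - <<'E'
from meas import *
go((.6248,-.2964,.17),-7.6)
snap("wrist","w4"); snap("top","t4")
for f in("w4","t4"):
  for col in ("blue","green","orange","purple"):
    for o in find(f,col): 
        if .06<o[2]<.085: print(f,col,*o)
E
```

```text
clock: 14.35
position: [0.6252, -0.2959, 0.2132]
tcp_rot: [-0.003, 0.754, 0.657, -0.002]
ft_force: [-0.3, 0.6, -0.3]
grip_width: 0.0647
t 14.35 pos [ 0.6252 -0.2959  0.2132] yaw_y -7.9 zax [-0.006  0.002 -1.   ] F [-0.3  0.6 -0.3] w 0.0647
tool cm [-0.07 -0.    4.32]
turn tz -0.005
tool cm after turn [-0.06 -0.03  4.32]
tilt fix rotvec [-0.007 -0.002 -0.005]
w4 blue 2873 [ 27. 115.] 0.0742 [ 0.4376 -0.2093] [0.025 0.037]
w4 green 2706 [145. 235.] 0.075 [ 0.5065 -0.3189] [0.039 0.038]
w4 orange 2438 [280. 191.] 0.0747 [ 0.626  -0.2973] [0.038 0.038]
w4 purple 1592 [ 95. 310.] 0.074 [ 0.4407 -0.3841] [0.033 0.02 ]
t4 orange 46 [396. 186.] 0.0733 [ 0.6308 -0.2823] [0.018 0.011]
t4 purple 218 [439. 253.] 0.0774 [ 0.4353 -0.3923] [0.033 0.035]
```

View pics/w4.png

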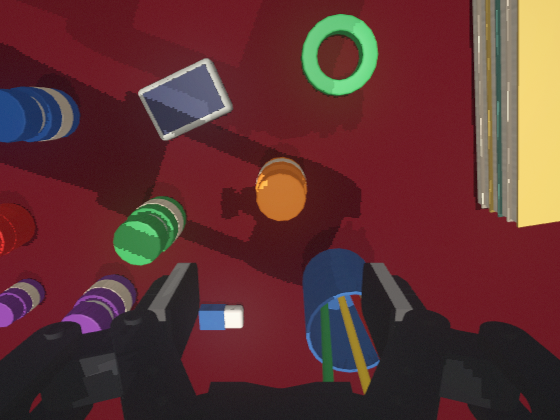

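Wrist view: orange cap at (280,191), measured (0.626, -0.297), top 75 mm (76 expected when proud). This agrees with the top camera. The pot stands clear to the right. I descend.

```bash
python3 -m crank '[0,0,4,0,0,0,6.5, -0.1,0,4,-0.005,0,-0.005,6.5, 0,0,4,0,0,0,6.5, 0,0,3,0,0,0,6.5, 0,0,2.4,0,0,0,6.5, 0,0,1.8,0,0,0,6.5, 0,0,0,0,0,0,6.5, 0,0,0,0,0,0,6.5]'
python3 - <<'E'
from h import *
go((.626,-.297,.021),-7.6)
E
python3 -m crank '[0,0,0,0,0,0,3.5, 0,0,0,0,0,0,3.5, 0,0,0,0,0,0,3.5, 0,0,0,0,0,0,3.5, 0,0,0,0,0,0,3.5, 0,0,-1.5,0,0,0,3.5, 0,0,-1.5,0,0,0,3.5, 0,0,0,0,0,0,3.5]' 45
python3 - <<'E'
from h import *
go()
snap("wrist","w5"); snap("side","s5")
E
```

```text
clock: 15.45
position: [0.628, -0.2931, 0.0287]
tcp_rot: [0.003, 0.75, 0.661, 0.002]
ft_force: [-0.3, 0.3, -0.1]
grip_width: 0.065
t 15.45 pos [ 0.628  -0.2931  0.0287] yaw_y -7.3 zax [ 0.007 -0.002 -1.   ] F [-0.3  0.3 -0.1] w 0.065
tool cm [-0.41 -0.15  0.77]
turn tz 0.006
tool cm after turn [-0.41 -0.15  0.77]
tilt fix rotvec [0.007 0.001 0.006]
clock: 16.45
position: [0.6282, -0.2936, 0.0597]
tcp_rot: [0.004, 0.751, 0.661, 0.002]
ft_force: [-0.1, 0.5, -1.9]
grip_width: 0.0422
t 16.45 pos [ 0.6282 -0.2936  0.0597] yaw_y -7.3 zax [ 0.009 -0.003 -1.   ] F [-0.1  0.5 -1.9] w 0.0422
```

View pics/w5.png

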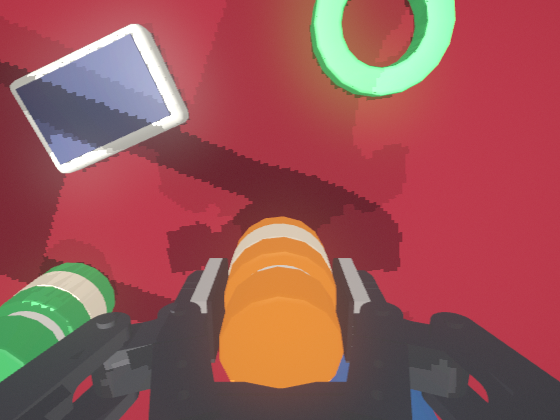

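View pics/s5.png

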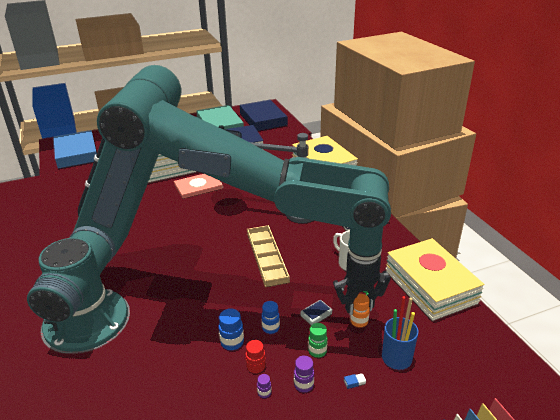

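It is held, but only by the top 10 mm of the barrel, because the last rows came up 8 mm short. I set it back down and regrip lower.

```bash
python3 -m crank '[0,0,1.5,0,0,0,3.5, 0,0,1.55,0,0,0,3.5, 0,0,0,0,0,0,3.5, 0,0,0,0,0,0,6, 0,0,0,0,0,0,6, 0,0,0,0,0,0,6, -0.35,0.1,0.8,0,0,0,6, 0,0,0,0,0,0,6]'
python3 -c "
from h import *
go((.626,-.297,.021),-7.6)"
```

```text
clock: 17.55
position: [0.6269, -0.2964, 0.017]
tcp_rot: [0.001, 0.751, 0.661, 0.001]
ft_force: [0.2, 0.3, -0.2]
grip_width: 0.0602
t 17.55 pos [ 0.6269 -0.2964  0.017 ] yaw_y -7.3 zax [ 0.003  0.001 -1.   ] F [ 0.2  0.3 -0.2] w 0.0602
tool cm [-0.07 -0.08 -0.4 ]
turn tz 0.005
tool cm after turn [-0.07 -0.08 -0.4 ]
tilt fix rotvec [ 0.003 -0.001  0.005]
```

```bash
python3 -m crank '[0,-0.05,-0.4,0,0,0,6, 0,0,0,0,0,0,3.5, 0,0,0,0,0,0,3.5, 0,0,0,0,0,0,3.5, 0,0,0,0,0,0,3.5, 0,0,-3,0,0,0,3.5, 0,0,-4,0,0,0,3.5, 0,0,-4,0,0,0,3.5]' 50
python3 - <<'E'
from h import *
go((.5292,.1464,.14),-7.6)
snap("wrist","w6")
E
```

```text
clock: 18.55
position: [0.6257, -0.2957, 0.1314]
tcp_rot: [-0.0, 0.751, 0.661, 0.001]
ft_force: [-0.1, -0.3, -0.3]
grip_width: 0.0426
t 18.55 pos [ 0.6257 -0.2957  0.1314] yaw_y -7.3 zax [ 0.001  0.002 -1.   ] F [-0.1 -0.3 -0.3] w 0.0426
tool cm [ 42.64 -15.17  -0.8 ]
turn tz 0.006
tool cm after turn [ 42.55 -15.41  -0.86]
tilt fix rotvec [ 0.001 -0.002  0.006]
```

View pics/w6.png

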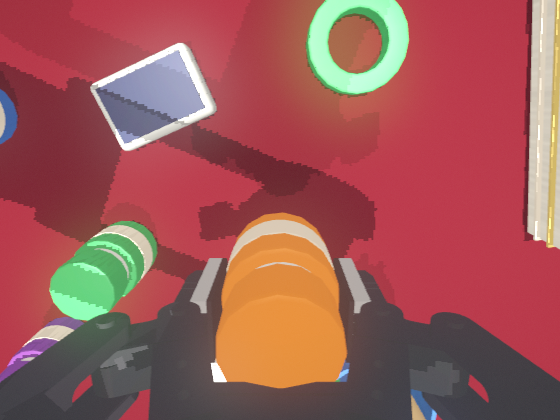

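```bash
python3 -m crank '[5.3,-1.9,0,0,0,0,3.5, 5.3,-1.9,0,0,0,0,3.5, 5.3,-1.9,0,0,0,0,3.5, 5.3,-1.9,0,0,0,0.005,3.5, 5.3,-1.9,0,0,0,0,3.5, 5.3,-1.9,0,0,0,0,3.5, 5.3,-1.9,0,0,0,0,3.5, 5.3,-1.9,0,0,0,0,3.5]'
python3 - <<'E'
from h import *
go((.5292,.1464,.12),-7.6)
snap("wrist","w7")
E
```

```text
clock: 19.6
position: [0.5292, 0.1454, 0.1303]
tcp_rot: [0.001, 0.752, 0.659, 0.001]
ft_force: [0.1, 0.3, -1.3]
grip_width: 0.0423
t 19.6 pos [0.5292 0.1454 0.1303] yaw_y -7.6 zax [ 0.003 -0.001 -1.   ] F [ 0.1  0.3 -1.3] w 0.0423
tool cm [ 0.1  -0.02  1.03]
turn tz 0.001
tool cm after turn [ 0.1  -0.02  1.03]
tilt fix rotvec [0.003 0.    0.001]
```

View pics/w7.png

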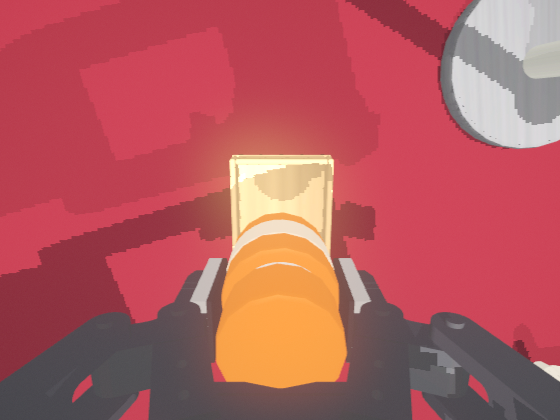

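The orange marker hangs in the jaws over the tray's left end. The tray corners are at (231,157) and (333,157), so I check them by ray.

```bash
python3 - <<'E'
from h import *
im,d,c=load("w7")
a=ray("",231,157,.022,c);b=ray("",333,157,.022,c);print(a,b,np.linalg.norm(a-b)); m=(a+b)/2
u=np.array([.132,.991,0]); e=b-a; print("yaw x",np.degrees(np.arctan2(e[1],e[0])),"bay D",m-u*(.125-.09225-0)); print("pred edge mid", np.array([.517,.055,0])+.125*u)
E
```

```text
[0.50332172 0.18277583 0.022     ] [0.57071715 0.17377407 0.022     ] 0.06799393647974412
yaw x -7.607761808994327 bay D [0.53269643 0.1458197  0.022     ]
pred edge mid [0.5335   0.178875 0.      ]
```

```bash
python3 -m crank '[0.05,0.15,2,0,0,0,3.5, 0,0,2,0,0,0,3.5, 0,0,2,0,0,0,3.5, 0,0,1.8,0,0,0,3.5, 0,0,1.2,0,0,0,3.5, 0,0,0.8,0,0,0,3.5, 0,0,0.3,0,0,0,3.5, 0,0,0,0,0,0,3.5]'
python3 - <<'E'
from h import *
go((.531,.146,.026),-7.6)
E
```

```text
clock: 20.65
position: [0.5331, 0.144, 0.0313]
tcp_rot: [0.002, 0.752, 0.659, 0.002]
ft_force: [-0.1, 0.1, -2.1]
grip_width: 0.0423
t 20.65 pos [0.5331 0.144  0.0313] yaw_y -7.6 zax [ 0.006 -0.    -1.   ] F [-0.1  0.1 -2.1] w 0.0423
tool cm [ 0.17 -0.23  0.52]
turn tz 0.001
tool cm after turn [ 0.17 -0.23  0.53]
tilt fix rotvec [ 0.006 -0.     0.001]
```

```bash
python3 -m crank '[0.15,-0.2,0.2,0.004,0,0,3.5, 0,0,0.2,0,0,0,3.5, 0,0,0,0,0,0,3.5, 0,0,0,0,0,0,6, 0,0,0,0,0,0,6, 0,0,0,0,0,0,6, 0,0,-2,0,0,0,6, 0,0,-4,0,0,0,6]'
python3 - <<'E'
from h import *
go((.531,.146,.14),-7.6)
snap("wrist","w8")
E
```

```text
clock: 21.65
position: [0.5291, 0.1453, 0.0851]
tcp_rot: [-0.001, 0.752, 0.659, -0.002]
ft_force: [-0.3, -0.1, 0.2]
grip_width: 0.0596
t 21.65 pos [0.5291 0.1453 0.0851] yaw_y -7.6 zax [-0.005 -0.001 -1.   ] F [-0.3 -0.1  0.2] w 0.0596
tool cm [ 0.08  0.15 -5.5 ]
turn tz 0.001
tool cm after turn [ 0.09  0.18 -5.49]
tilt fix rotvec [-0.004  0.002  0.001]
```

View pics/w8.png

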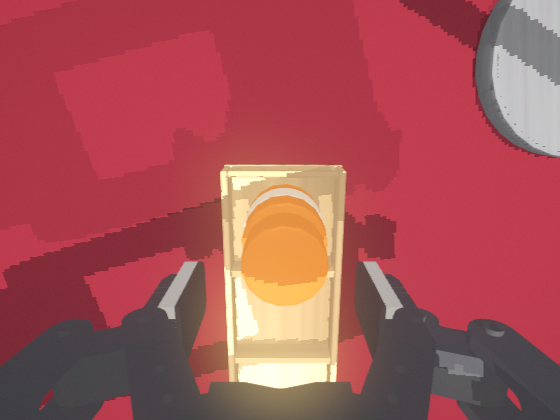

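Orange stands upright in the left end bay. Next is green.

```bash
python3 -m crank '[0,0,-4,0,0,0,6.5, -5.8,0.5,-2,0,0,0,6.5, -5.8,0.5,0,0,0,0,6.5, -5.8,0.5,0,0,0,0,6.5, -5.8,0.5,0,0,0,0,6.5, -5.8,0.5,0,0,0,0,6.5, -5.8,0.5,0,0,0,0,6.5, -5.8,0.5,0,0,0,0,6.5]'
python3 - <<'E'
from meas import *
go((.506,-.319,.12),-7.6)
snap("wrist","w9")
for f in("w9",):
  for col in ("blue","green","orange","purple"):
    for o in find(f,col): 
        if .06<o[2]<.085: print(f,col,*o)
E
```

```text
clock: 22.7
position: [0.5119, -0.2633, 0.1469]
tcp_rot: [0.001, 0.752, 0.659, 0.001]
ft_force: [0.6, 0.1, -0.8]
grip_width: 0.065
t 22.7 pos [ 0.5119 -0.2633  0.1469] yaw_y -7.6 zax [ 0.002 -0.    -1.   ] F [ 0.6  0.1 -0.8] w 0.065
tool cm [-5.6   0.14  2.69]
turn tz 0.001
tool cm after turn [-5.6   0.15  2.69]
tilt fix rotvec [ 0.002 -0.     0.001]
w9 blue 4878 [134. 144.] 0.0745 [ 0.4305 -0.2088] [0.039 0.038]
w9 blue 2288 [ 15. 176.] 0.066 [ 0.347  -0.2196] [0.014 0.033]
w9 blue 1869 [496. 321.] 0.0709 [ 0.6841 -0.378 ] [0.015 0.009]
w9 green 3898 [280. 290.] 0.0749 [ 0.5069 -0.3184] [0.037 0.038]
w9 purple 1363 [208. 367.] 0.0696 [ 0.4423 -0.3765] [0.018 0.006]
```

View pics/w9.png

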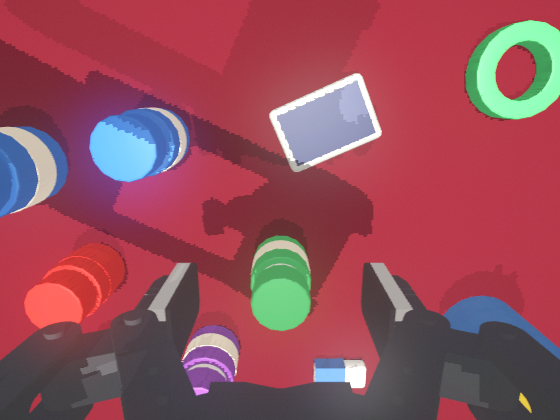

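Green is at (280,290), measured (0.507, -0.318), top 75 mm. I move over it and descend.

```bash
python3 -m crank '[-5.5,0.2,0,0,0,0,6.5, 0,0,0,0,0,0,6.5, 0,0,3,0,0,0,6.5, 0,0,3,0,0,0,6.5, 0,0,3,0,0,0,6.5, 0,0,2.5,0,0,0,6.5, 0,0,1,0,0,0,6.5, 0,0,0,0,0,0,6.5]'
python3 - <<'E'
from h import *
go((.5069,-.3184,.021),-7.6)
E
```

```text
clock: 23.75
position: [0.5069, -0.3153, 0.0215]
tcp_rot: [-0.0, 0.752, 0.659, 0.0]
ft_force: [-1.0, -0.6, -1.0]
grip_width: 0.065
t 23.75 pos [ 0.5069 -0.3153  0.0215] yaw_y -7.5 zax [ 0.     0.001 -1.   ] F [-1.  -0.6 -1. ] w 0.065
tool cm [-0.31  0.04  0.05]
turn tz 0.001
tool cm after turn [-0.31  0.04  0.05]
tilt fix rotvec [-0.    -0.001  0.001]
```

```bash
python3 -m crank '[-0.3,0,0,0,0,0,6.5, 0,0,0,0,0,0,3.5, 0,0,0,0,0,0,3.5, 0,0,0,0,0,0,3.5, 0,0,0,0,0,0,3.5, 0,0,-3,0,0,0,3.5, 0,0,-4,0,0,0,3.5, 0,0,-4,0,0,0,3.5]' 50
python3 - <<'E'
from meas import *
go((.523,.085,.12),-7.6)
snap("wrist","w10")
E
```

```text
clock: 24.75
position: [0.5058, -0.3186, 0.1318]
tcp_rot: [-0.001, 0.752, 0.659, 0.0]
ft_force: [1.3, -1.0, -0.2]
grip_width: 0.0424
t 24.75 pos [ 0.5058 -0.3186  0.1318] yaw_y -7.6 zax [-0.001  0.002 -1.   ] F [ 1.3 -1.  -0.2] w 0.0424
tool cm [40.23 -3.61  1.25]
turn tz 0.001
tool cm after turn [40.23 -3.64  1.18]
tilt fix rotvec [-0.001 -0.001  0.001]
```

View pics/w10.png

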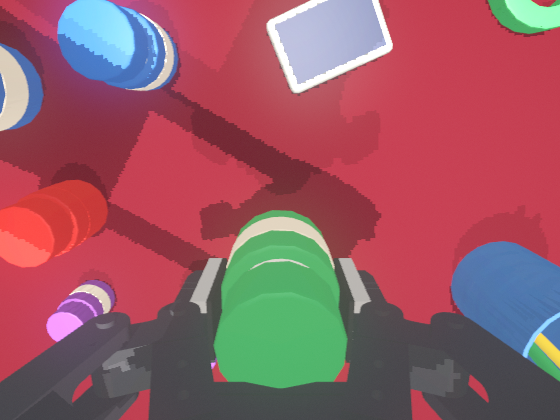

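Green is held. I carry it to the next bay.

```bash
python3 -m crank '[5.75,-0.52,0,0,0,0,3.5, 5.75,-0.52,0,0,0,0,3.5, 5.75,-0.52,0,0,0,0,3.5, 5.75,-0.52,0,0,0,0,3.5, 5.75,-0.52,0,0,0,0,3.5, 5.75,-0.52,0,0,0,0,3.5, 5.75,-0.52,0,0,0,0,3.5, 0,0,1,0,0,0,3.5]'
python3 - <<'E'
from meas import *
go((.523,.085,.026),-7.6)
snap("wrist","w11")
E
```

```text
clock: 25.8
position: [0.5232, 0.0886, 0.1218]
tcp_rot: [0.0, 0.75, 0.661, 0.001]
ft_force: [0.1, -0.2, -0.5]
grip_width: 0.0425
t 25.8 pos [0.5232 0.0886 0.1218] yaw_y -7.2 zax [ 0.002  0.001 -1.   ] F [ 0.1 -0.2 -0.5] w 0.0425
tool cm [-0.38  0.01  9.58]
turn tz 0.007
tool cm after turn [-0.36  0.03  9.58]
tilt fix rotvec [ 0.002 -0.002  0.007]
```

View pics/w11.png

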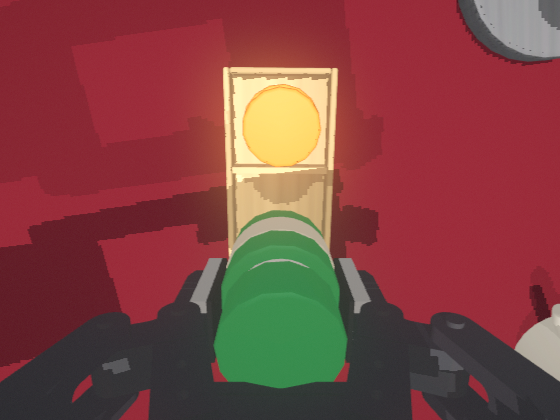

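Orange stands in bay D at (282,125). The divider crosses at (281,168) and the tray end is at (226-337,70). I use the divider to fix bay C.

```bash
python3 - <<'E'
from h import *
im,d,c=load("w11")
u=np.array([.132,.991,0])
a=(ray("",226,69,.022,c)+ray("",337,70,.022,c))/2; b=ray("",280.5,168,.022,c)
print(a,b,np.linalg.norm(a-b),"C:",b-.03075*u,a-(.125-.03075)*u)
E
```

```text
[0.53705342 0.17561219 0.022     ] [0.52891296 0.11603326 0.022     ] 0.060132482508180186 C: [0.52485396 0.08556001 0.022     ] [0.52461242 0.08221044 0.022     ]
```

```bash
python3 -m crank '[-0.35,0.05,2,0,0,0.007,3.5, 0,0,2,0,0,0,3.5, 0,0,2,0,0,0,3.5, 0,0,1.5,0,0,0,3.5, 0,0,1,0,0,0,3.5, 0,0,0.7,0,0,0,3.5, 0,0,0,0,0,0,3.5, 0,0,0,0,0,0,3.5]'
python3 - <<'E'
from h import *
go((.5238,.085,.026),-7.6)
E
```

```text
clock: 26.85
position: [0.5241, 0.0812, 0.0306]
tcp_rot: [0.001, 0.754, 0.656, 0.001]
ft_force: [1.0, -0.2, -0.3]
grip_width: 0.0424
t 26.85 pos [0.5241 0.0812 0.0306] yaw_y -8.0 zax [ 0.002  0.    -1.   ] F [ 1.  -0.2 -0.3] w 0.0424
tool cm [ 0.37 -0.08  0.46]
turn tz -0.006
tool cm after turn [ 0.37 -0.08  0.46]
tilt fix rotvec [ 0.002 -0.    -0.006]
```

```bash
python3 -m crank '[0.35,-0.05,0,0,0,-0.005,3.5, 0,0,0.25,0,0,0,3.5, 0,0,0.2,0,0,0,3.5, 0,0,0,0,0,0,6, 0,0,0,0,0,0,6, 0,0,0,0,0,0,6, 0,0,-3,0,0,0,6, 0,0,-5,0,0,0,6]'
python3 - <<'E'
from meas import *
go((.4366,-.392,.14),-7.6)
snap("wrist","w12"); snap("top","t12")
for o in find("t12","purple")+find("t12","blue"): print(*o)
E
```

```text
clock: 27.85
position: [0.5215, 0.0845, 0.1036]
tcp_rot: [-0.002, 0.753, 0.658, -0.002]
ft_force: [-0.4, -0.5, -1.0]
grip_width: 0.0598
t 27.85 pos [0.5215 0.0845 0.1036] yaw_y -7.7 zax [-0.005 -0.    -1.   ] F [-0.4 -0.5 -1. ] w 0.0598
tool cm [-48.36  -2.06  -3.58]
turn tz -0.001
tool cm after turn [-48.36  -2.11  -3.64]
tilt fix rotvec [-0.005  0.001 -0.001]
219 [439. 253.] 0.0776 [ 0.4365 -0.3924] [0.036 0.036]
97 [435. 285.] 0.0507 [ 0.3485 -0.3773] [0.025 0.024]
155 [439. 177.] 0.0957 [ 0.6647 -0.4054] [0.069 0.066]
85 [449. 163.] 0.09 [ 0.691  -0.4294] [0.016 0.018]
27 [454. 172.] 0.0939 [ 0.6619 -0.4424] [0.014 0.002]
52 [447. 220.] 0.0186 [ 0.5322 -0.43  ] [0.023 0.022]
195 [373. 257.] 0.0771 [ 0.429  -0.2068] [0.036 0.036]
342 [378. 294.] 0.0913 [ 0.3257 -0.2136] [0.046 0.047]
```

View pics/w12.png

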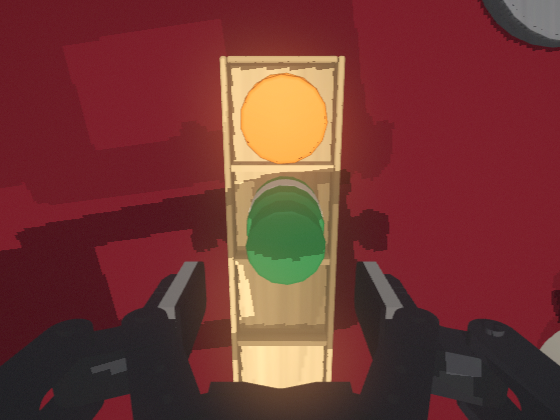

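Green is in bay C. On to purple, which the top view still places at (0.4365, -0.392).

```bash
python3 -m crank '[-3,-0.2,-3,0,0,0,6.5, -5.7,-0.2,-1,0,0,0,6.5, -5.9,-0.2,0,0,0,0,6.5, -5.9,-0.2,0,0,0,0,6.5, -5.9,-0.2,0,0,0,0,6.5, -5.9,-0.2,0,0,0,0,6.5, -5.9,-0.2,0,0,0,0,6.5, -5.9,-0.2,0,0,0,0,6.5]'
python3 - <<'E'
from meas import *
go((.4375,-.392,.021),-7.6)
snap("wrist","w13")
for o in find("w13","purple"): print(*o)
E
```

```text
clock: 28.95
position: [0.4479, -0.352, 0.1447]
tcp_rot: [0.0, 0.753, 0.658, 0.001]
ft_force: [0.1, 0.2, 0.2]
grip_width: 0.0652
t 28.95 pos [ 0.4479 -0.352   0.1447] yaw_y -7.7 zax [ 0.001  0.    -1.   ] F [0.1 0.2 0.2] w 0.0652
tool cm [-4.11 -0.51 12.37]
turn tz -0.002
tool cm after turn [-4.1  -0.5  12.37]
tilt fix rotvec [ 0.001 -0.001 -0.002]
1263 [271. 253.] 0.0723 [ 0.4379 -0.3847] [0.038 0.022]
589 [156. 248.] 0.0447 [ 0.3531 -0.3763] [0.019 0.02 ]
```

View pics/w13.png

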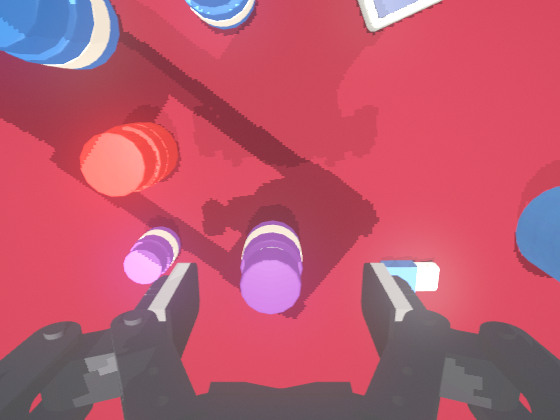

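```bash
python3 - <<'E'
from h import *
im,d,c=load("w13"); print(ray("",271,287,.076,c))
E
python3 -m crank '[-4.1,-0.45,0,0,0,0,6.5, 0,0,0,0,0,0,6.5, 0,0,3,0,0,0,6.5, 0,0,3,0,0,0,6.5, 0,0,2,0,0,0,6.5, 0,0,0,0,0,0,6.5, 0,0,0,0,0,0,6.5, 0,0,0,0,0,0,6.5]'
python3 - <<'E'
from meas import *
go((.4375,-.392,.021),-7.6)
E
```

```text
[ 0.43857103 -0.39236339  0.076     ]
clock: 30.0
position: [0.4396, -0.3907, 0.067]
tcp_rot: [0.002, 0.753, 0.658, 0.0]
ft_force: [0.1, -0.0, 0.6]
grip_width: 0.065
t 30.0 pos [ 0.4396 -0.3907  0.067 ] yaw_y -7.7 zax [ 0.003 -0.002 -1.   ] F [ 0.1 -0.   0.6] w 0.065
tool cm [-0.14 -0.2   4.6 ]
turn tz -0.001
tool cm after turn [-0.15 -0.19  4.6 ]
tilt fix rotvec [ 0.003  0.002 -0.001]
```

```bash
python3 -m crank '[-0.15,-0.1,2,0,0,0,6.5, 0,0,2,0,0,0,6.5, 0,0,0.6,0,0,0,6.5, 0,0,0,0,0,0,6.5, 0,0,0,0,0,0,3.5, 0,0,0,0,0,0,3.5, 0,0,0,0,0,0,3.5, 0,0,0,0,0,0,3.5]' 50
python3 - <<'E'
from meas import *
go((.515,.0245,.12),-7.6)
E
```

```text
clock: 31.0
position: [0.4384, -0.3925, 0.021]
tcp_rot: [0.002, 0.753, 0.658, 0.0]
ft_force: [0.1, -1.6, 5.1]
grip_width: 0.0427
t 31.0 pos [ 0.4384 -0.3925  0.021 ] yaw_y -7.7 zax [ 0.003 -0.002 -1.   ] F [ 0.1 -1.6  5.1] w 0.0427
tool cm [42.33  2.05 -9.98]
turn tz -0.001
tool cm after turn [42.35  2.07 -9.9 ]
tilt fix rotvec [ 0.003  0.002 -0.001]
```

```bash
python3 -m crank '[0,0,-3,0,0,0,3.5, 0,0,-4,0,0,0,3.5, 0,0,-4,0,0,0,3.5, 0,0,0,0,0,0,3.5, 5.2,0.25,0,0,0,0,3.5, 5.2,0.25,0,0,0,0,3.5, 5.2,0.25,0,0,0,0,3.5, 5.2,0.25,0,0,0,0,3.5]'
python3 - <<'E'
from meas import *
go((.515,.0245,.12),-7.6)
E
```

```text
clock: 32.0
position: [0.474, -0.1846, 0.1267]
tcp_rot: [-0.002, 0.753, 0.658, -0.0]
ft_force: [0.7, 0.6, -1.2]
grip_width: 0.042
t 32.0 pos [ 0.474  -0.1846  0.1267] yaw_y -7.7 zax [-0.003  0.002 -1.   ] F [ 0.7  0.6 -1.2] w 0.042
tool cm [21.27  1.26  0.71]
turn tz -0.002
tool cm after turn [21.26  1.29  0.67]
tilt fix rotvec [-0.003 -0.002 -0.002]
```

```bash
python3 -m crank '[5.3,0.3,0,0,0,0,3.5, 5.3,0.3,0,0,0,0,3.5, 5.3,0.3,0,0,0,0,3.5, 5.3,0.3,0,0,0,0,3.5, 0,0,0.5,0,0,0,3.5, 0,0,0,0,0,0,3.5, 0,0,0,0,0,0,3.5, 0,0,0,0,0,0,3.5]'
python3 - <<'E'
from meas import *
go((.515,.0245,.12),-7.6)
snap("wrist","w14")
E
```

```text
clock: 33.0
position: [0.5153, 0.0205, 0.1243]
tcp_rot: [0.0, 0.754, 0.657, 0.0]
ft_force: [-0.0, -0.5, -0.9]
grip_width: 0.0427
t 33.0 pos [0.5153 0.0205 0.1243] yaw_y -7.8 zax [ 0.001 -0.    -1.   ] F [-0.  -0.5 -0.9] w 0.0427
tool cm [ 0.39 -0.09  0.43]
turn tz -0.003
tool cm after turn [ 0.39 -0.08  0.43]
tilt fix rotvec [ 0.001  0.    -0.003]
```

View pics/w14.png

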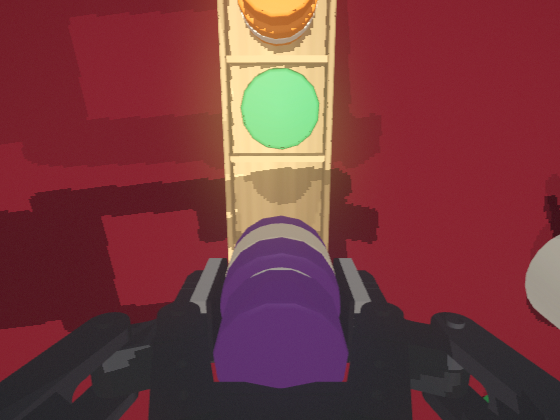

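The divider between bays B and C is at (278,158), and purple is held above bay B.

```bash
python3 - <<'E'
from h import *
im,d,c=load("w14")
u=np.array([.132,.991,0])
b=ray("",277.5,158,.022,c); print("B:",b-.03075*u, "tray c",b); b2=ray("",277.5,60,.022,c); print(b2)
go(b-.03075*u,-7.6)
E
```

```text
B: [0.51603336 0.02360493 0.022     ] tray c [0.52009236 0.05407818 0.022     ]
[0.52829131 0.1131064  0.022     ]
t 33.05 pos [0.5154 0.0206 0.1244] yaw_y -7.8 zax [ 0.001 -0.    -1.   ] F [ 0.1 -0.9 -2.3] w 0.0425
tool cm [3.000e-01 1.000e-02 1.024e+01]
turn tz -0.003
tool cm after turn [ 0.3   0.02 10.24]
tilt fix rotvec [ 0.001 -0.    -0.003]
```

```bash
python3 -m crank '[0.3,0,2,0,0,-0.003,3.5, 0,0,2,0,0,0,3.5, 0,0,2,0,0,0,3.5, 0,0,1.5,0,0,0,3.5, 0,0,1.1,0,0,0,3.5, 0,0,0.6,0,0,0,3.5, 0,0,0,0,0,0,3.5, 0,0,0,0,0,0,3.5]'
python3 - <<'E'
from h import *
go((.5155,.024,.026),-7.6)
E
```

```text
clock: 34.05
position: [0.5165, 0.0246, 0.0331]
tcp_rot: [0.001, 0.752, 0.659, 0.001]
ft_force: [0.4, 0.7, -1.7]
grip_width: 0.0426
t 34.05 pos [0.5165 0.0246 0.0331] yaw_y -7.5 zax [ 0.002 -0.    -1.   ] F [ 0.4  0.7 -1.7] w 0.0426
tool cm [-0.08 -0.09  0.71]
turn tz 0.002
tool cm after turn [-0.08 -0.09  0.71]
tilt fix rotvec [ 0.002 -0.     0.002]
```

```bash
python3 -m crank '[0,-0.05,0.3,0,0,0,3.5, 0,0,0.3,0,0,0,3.5, 0,0,0,0,0,0,3.5, 0,0,0,0,0,0,6, 0,0,0,0,0,0,6, 0,0,0,0,0,0,6, 0,0,-3,0,0,0,6, 0,0,-5,0,0,0,6]'
python3 - <<'E'
from meas import *
go((.430,-.2075,.14),-7.6)
snap("wrist","w15"); snap("top","t15")
for o in find("t15","blue",yr=(-.3,-.1)): print(*o)
E
```

```text
clock: 35.05
position: [0.5136, 0.0248, 0.1051]
tcp_rot: [-0.002, 0.752, 0.659, -0.002]
ft_force: [-0.4, 0.2, 0.3]
grip_width: 0.06
t 35.05 pos [0.5136 0.0248 0.1051] yaw_y -7.5 zax [-0.004  0.    -1.   ] F [-0.4  0.2  0.3] w 0.06
tool cm [-24.12  -5.27  -3.46]
turn tz 0.002
tool cm after turn [-24.13  -5.21  -3.49]
tilt fix rotvec [-0.004  0.     0.002]
197 [373. 257.] 0.0771 [ 0.429 -0.208] [0.036 0.034]
342 [378. 294.] 0.0918 [ 0.3258 -0.2138] [0.046 0.047]
```

View pics/w15.png

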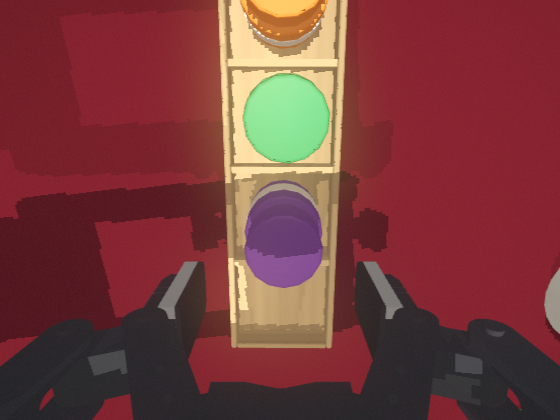

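Purple is in bay B. The last one is blue, at (0.430, -0.2075).

```bash
python3 -m crank '[-4,-0.8,-2,0,0,0,6.5, -5,-1.2,-1.5,0,0,0,6.5, -5,-1.1,0,0,0,0,6.5, -4,-1,0,0,0,0,6.5, -3,-0.8,0,0,0,0,6.5, 0,0,0,0,0,0,6.5, 0,0,0,0,0,0,6.5, 0,0,0,0,0,0,6.5]'
python3 - <<'E'
from meas import *
go((.430,-.2075,.021),-7.6)
snap("wrist","w16")
for o in find("w16","blue"): print(*o)
E
```

```text
clock: 36.15
position: [0.4396, -0.1761, 0.1412]
tcp_rot: [0.0, 0.751, 0.66, 0.001]
ft_force: [-0.2, 0.3, -0.4]
grip_width: 0.065
t 36.15 pos [ 0.4396 -0.1761  0.1412] yaw_y -7.4 zax [ 0.001  0.    -1.   ] F [-0.2  0.3 -0.4] w 0.065
tool cm [-3.24 -0.56 12.02]
turn tz 0.003
tool cm after turn [-3.24 -0.54 12.02]
tilt fix rotvec [ 0.001 -0.001  0.003]
4146 [270. 263.] 0.0745 [ 0.4304 -0.2082] [0.038 0.038]
179 [157. 240.] 0.0154 [ 0.3387 -0.2017] [0.034 0.031]
4529 [112. 282.] 0.0881 [ 0.33   -0.2033] [0.044 0.028]
```

View pics/w16.png

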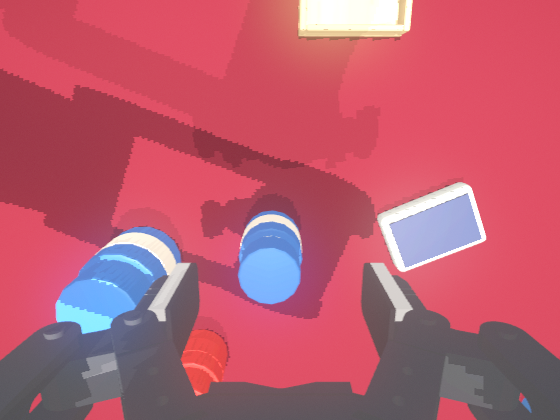

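Small blue cap is at (269,275), measured (0.430, -0.208), top 75 mm. The fingers clear the large blue at (110,285) and the tin at (432,227).

```bash
python3 -m crank '[-3.3,-0.5,0,0,0,0,6.5, 0,0,0,0,0,0,6.5, 0,0,3,0,0,0,6.5, 0,0,3,0,0,0,6.5, 0,0,2,0,0,0,6.5, 0,0,0,0,0,0,6.5, 0,0,0,0,0,0,6.5, 0,0,0,0,0,0,6.5]'
python3 - <<'E'
from meas import *
go((.4304,-.208,.021),-7.6)
E
```

```text
clock: 37.2
position: [0.4311, -0.2094, 0.0628]
tcp_rot: [0.002, 0.752, 0.659, 0.001]
ft_force: [0.3, -0.6, -0.3]
grip_width: 0.0652
t 37.2 pos [ 0.4311 -0.2094  0.0628] yaw_y -7.5 zax [ 0.003 -0.001 -1.   ] F [ 0.3 -0.6 -0.3] w 0.0652
tool cm [ 0.14 -0.1   4.18]
turn tz 0.002
tool cm after turn [ 0.13 -0.09  4.18]
tilt fix rotvec [0.004 0.001 0.002]
```

```bash
python3 -m crank '[0.1,-0.05,2,0,0,0,6.5, 0,0,1.6,0,0,0,6.5, 0,0,0.6,0,0,0,6.5, 0,0,0,0,0,0,6.5, 0,0,0,0,0,0,3.5, 0,0,0,0,0,0,3.5, 0,0,0,0,0,0,3.5, 0,0,0,0,0,0,3.5]' 50
python3 - <<'E'
from meas import *
go((.5075,-.0365,.12),-7.6)
E
python3 -m crank '[0,0,-3,0,0,0,3.5, 0,0,-4,0,0,0,3.5, 0,0,-3.5,0,0,0,3.5, 0,0,0,0,0,0,3.5, 4.5,1.3,0,0,0,0,3.5, 4.5,1.3,0,0,0,0,3.5, 4.5,1.3,0,0,0,0,3.5, 4.5,1.3,0,0,0,0,3.5]'
python3 - <<'E'
from meas import *
go((.5075,-.0365,.12),-7.6)
E
```

```text
clock: 38.2
position: [0.4305, -0.2086, 0.0203]
tcp_rot: [0.001, 0.752, 0.659, 0.001]
ft_force: [0.0, -0.5, 4.9]
grip_width: 0.0422
t 38.2 pos [ 0.4305 -0.2086  0.0203] yaw_y -7.5 zax [ 0.003 -0.001 -1.   ] F [ 0.  -0.5  4.9] w 0.0422
tool cm [18.06  5.41 -9.97]
turn tz 0.002
tool cm after turn [18.08  5.35 -9.97]
tilt fix rotvec [0.003 0.001 0.002]
clock: 39.2
position: [0.5037, -0.0348, 0.1217]
tcp_rot: [-0.001, 0.752, 0.659, -0.001]
ft_force: [0.4, -0.3, -1.3]
grip_width: 0.0425
t 39.2 pos [ 0.5037 -0.0348  0.1217] yaw_y -7.5 zax [-0.003  0.001 -1.   ] F [ 0.4 -0.3 -1.3] w 0.0425
tool cm [-0.12  0.4   0.17]
turn tz 0.001
tool cm after turn [-0.12  0.4   0.17]
tilt fix rotvec [-0.003 -0.     0.001]
```

```bash
python3 -m crank '[-0.1,0.3,0,0,0,0,3.5, 0,0,0,0,0,0,3.5, 0,0,2,0,0,0,3.5, 0,0,2,0,0,0,3.5, 0,0,1,0,0,0,3.5, 0,0,0,0,0,0,3.5, 0,0,0,0,0,0,3.5, 0,0,0,0,0,0,3.5]'
python3 - <<'E'
from meas import *
go((.5075,-.0365,.026),-7.6)
snap("wrist","w17")
E
```

```text
clock: 40.2
position: [0.5083, -0.038, 0.0754]
tcp_rot: [0.001, 0.752, 0.659, 0.001]
ft_force: [0.1, 0.5, -1.4]
grip_width: 0.0425
t 40.2 pos [ 0.5083 -0.038   0.0754] yaw_y -7.5 zax [ 0.003 -0.    -1.   ] F [ 0.1  0.5 -1.4] w 0.0425
tool cm [ 0.14 -0.11  4.94]
turn tz 0.002
tool cm after turn [ 0.14 -0.1   4.94]
tilt fix rotvec [0.003 0.    0.002]
```

View pics/w17.png

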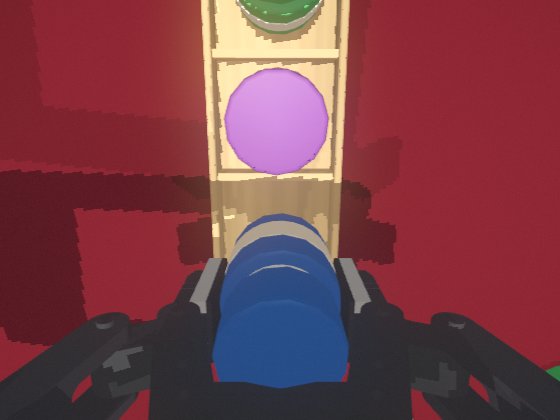

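```bash
python3 -m crank '[0.15,-0.12,1.5,0,0,0,3.5, 0,0,1.5,0,0,0,3.5, 0,0,1,0,0,0,3.5, 0,0,0.5,0,0,0,3.5, 0,0,0.2,0,0,0,3.5, 0,0,0,0,0,0,3.5, 0,0,0,0,0,0,3.5, 0,0,0,0,0,0,3.5]'
python3 - <<'E'
from h import *
go((.5075,-.0365,.026),-7.6)
E
```

```text
clock: 41.25
position: [0.507, -0.0362, 0.0278]
tcp_rot: [0.001, 0.752, 0.659, 0.001]
ft_force: [-0.5, -0.2, -0.8]
grip_width: 0.0423
t 41.25 pos [ 0.507  -0.0362  0.0278] yaw_y -7.5 zax [ 0.002 -0.    -1.   ] F [-0.5 -0.2 -0.8] w 0.0423
tool cm [-0.02  0.05  0.18]
turn tz 0.002
tool cm after turn [-0.02  0.05  0.18]
tilt fix rotvec [ 0.002 -0.     0.002]
```

```bash
python3 -m crank '[0,0,0.2,0,0,0,3.5, 0,0,0,0,0,0,3.5, 0,0,0,0,0,0,6, 0,0,0,0,0,0,6, 0,0,0,0,0,0,6, 0,0,-3,0,0,0,6, 0,0,-5,0,0,0,6, 0,0,-2,0,0,0,0]' 40
python3 - <<'E'
from meas import *
go()
snap("wrist","w18"); snap("side","s18")
for col in("blue","purple","green","orange"):
  for o in find("w18",col,yr=(-.1,.2)): print(col,*o)
E
```

```text
clock: 42.25
position: [0.5083, -0.0365, 0.1291]
tcp_rot: [0.003, 0.752, 0.659, 0.002]
ft_force: [0.3, 0.0, 0.2]
grip_width: 0.0432
t 42.25 pos [ 0.5083 -0.0365  0.1291] yaw_y -7.5 zax [ 0.007 -0.001 -1.   ] F [0.3 0.  0.2] w 0.0432
blue 4623 [276. 224.] 0.0786 [ 0.5082 -0.0366] [0.038 0.039]
purple 88 [298. 145.] 0.0786 [0.5235 0.013 ] [0.023 0.018]
green 470 [290.  17.] 0.0782 [0.5247 0.0724] [0.034 0.013]
orange 96 [226.  36.] 0.0197 [0.4911 0.0749] [0.004 0.029]
```

View pics/w18.png

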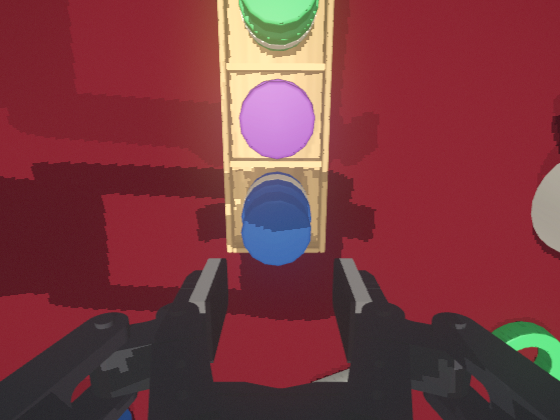

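View pics/s18.png

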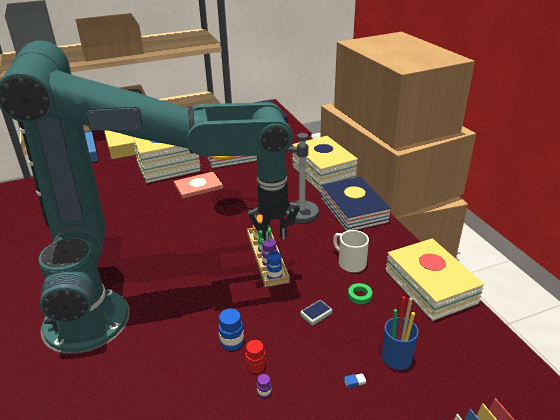

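All four stand in their bays, with the blue cap at (276,235). Blue is measured at (0.508, -0.037), directly under the TCP, and its cap top is 79-80 mm, so it is proud. With the fingers shut I press the blue cap.

```bash
python3 -m crank '[0,0,2,0,0,0,0, 0,0,2,0,0,0,0, 0,0,0.6,0,0,0,0, 0,0,0.3,0,0,0,0, 0,0,0.3,0,0,0,0, 0,0,0.3,0,0,0,0, 0,0,0,0,0,0,0, 0,0,0,0,0,0,0]' 40
python3 - <<'E'
from h import *
go((.508,-.0366,.071),-7.6)
E
```

```text
clock: 43.35
position: [0.5071, -0.0362, 0.072]
tcp_rot: [0.001, 0.752, 0.659, 0.001]
ft_force: [-1.7, 0.4, 5.7]
grip_width: -0.0001
t 43.35 pos [ 0.5071 -0.0362  0.072 ] yaw_y -7.5 zax [ 0.002 -0.    -1.   ] F [-1.7  0.4  5.7] w -0.0001
tool cm [-0.03  0.09  0.1 ]
turn tz 0.002
tool cm after turn [-0.03  0.09  0.1 ]
tilt fix rotvec [ 0.002 -0.     0.002]
```

```bash
python3 -m crank '[0,0,0.1,0,0,0,0, 0,0,0.05,0,0,0,0, 0,0,0.05,0,0,0,0, 0,0,0,0,0,0,0, 0,0,0,0,0,0,0, 0,0,0,0,0,0,0, 0,0,0,0,0,0,0, 0,0,0,0,0,0,0]'
python3 - <<'E'
from h import *
go((.508,-.0366,.071),-7.6)
E
```

```text
clock: 44.35
position: [0.5077, -0.0363, 0.0719]
tcp_rot: [0.002, 0.752, 0.659, 0.001]
ft_force: [-4.8, 0.8, 12.8]
grip_width: -0.0003
t 44.35 pos [ 0.5077 -0.0363  0.0719] yaw_y -7.5 zax [ 0.004 -0.001 -1.   ] F [-4.8  0.8 12.8] w -0.0003
tool cm [-0.02  0.03  0.09]
turn tz 0.002
tool cm after turn [-0.02  0.03  0.09]
tilt fix rotvec [0.004 0.    0.002]
```

12.8 N with no further travel, so blue is home at 72 mm. A touch more, then on to purple.

```bash
python3 -m crank '[0,0,0.06,0,0,0,0, 0,0,0,0,0,0,0, 0,0,-3,0,0,0,0, 0,0,-1.5,0,0,0,0, 6.1,-0.02,0,0,0,0,0, 0,0,0,0,0,0,0, 0,0,0,0,0,0,0, 0,0,0,0,0,0,0]'
python3 - <<'E'
from meas import *
go((.516,.024,.08),-7.6)
snap("wrist","w19")
for col in("blue","purple","green","orange"):
  for o in find("w19",col,yr=(-.1,.2)): print(col,*o)
E
```

```text
clock: 45.35
position: [0.5142, 0.0235, 0.1124]
tcp_rot: [0.0, 0.752, 0.659, 0.0]
ft_force: [0.8, 0.9, -0.1]
grip_width: 0.0
t 45.35 pos [0.5142 0.0235 0.1124] yaw_y -7.6 zax [ 0. -0. -1.] F [ 0.8  0.9 -0.1] w 0.0
tool cm [0.07 0.17 3.24]
turn tz 0.001
tool cm after turn [0.07 0.17 3.24]
tilt fix rotvec [0.    0.    0.001]
blue 101 [280. 363.] 0.0722 [ 0.5054 -0.0517] [0.006 0.008]
purple 2650 [286. 239.] 0.0785 [0.5167 0.0236] [0.037 0.029]
green 186 [313. 132.] 0.0788 [0.5353 0.08  ] [0.019 0.027]
orange 163 [226.  28.] 0.0216 [0.4993 0.1358] [0.004 0.031]
orange 2571 [281.  17.] 0.0783 [0.5307 0.1308] [0.031 0.011]
orange 189 [333.  29.] 0.0221 [0.5609 0.1272] [0.004 0.031]
orange 48 [277.  44.] 0.0194 [0.5273 0.1255] [0.019 0.006]
orange 225 [232. 102.] 0.0198 [0.5035 0.0895] [0.028 0.053]
orange 52 [294.  66.] 0.0142 [0.5365 0.1112] [0.031 0.004]
orange 83 [331.  80.] 0.0211 [0.5571 0.0993] [0.003 0.018]
orange 160 [229. 198.] 0.0226 [0.4838 0.0335] [0.008 0.037]
```

View pics/w19.png

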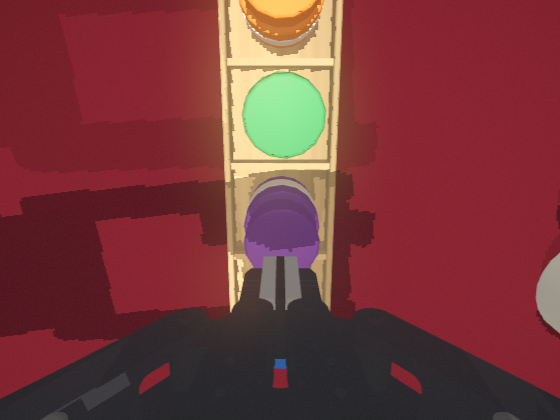

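```bash
python3 -m crank '[0.05,0.17,2,0,0,0,0, 0,0,1,0,0,0,0, 0,0,0.3,0,0,0,0, 0,0,0.3,0,0,0,0, 0,0,0.3,0,0,0,0, 0,0,0.15,0,0,0,0, 0,0,0,0,0,0,0, 0,0,0,0,0,0,0]'
python3 - <<'E'
from h import *
go((.516,.024,.0715),-7.6)
E
```

```text
clock: 46.4
position: [0.5168, 0.0244, 0.074]
tcp_rot: [0.001, 0.752, 0.659, 0.001]
ft_force: [-2.7, -0.8, 6.2]
grip_width: 0.0001
t 46.4 pos [0.5168 0.0244 0.074 ] yaw_y -7.5 zax [ 0.003 -0.001 -1.   ] F [-2.7 -0.8  6.2] w 0.0001
tool cm [-0.05 -0.08  0.24]
turn tz 0.002
tool cm after turn [-0.05 -0.08  0.25]
tilt fix rotvec [0.003 0.    0.002]
```

```bash
python3 -m crank '[0,0,0.15,0,0,0,0, 0,0,0.1,0,0,0,0, 0,0,0.1,0,0,0,0, 0,0,0.05,0,0,0,0, 0,0,0,0,0,0,0, 0,0,0,0,0,0,0, 0,0,0,0,0,0,0, 0,0,0,0,0,0,0]'
python3 - <<'E'
from h import *
go((.516,.024,.0715),-7.6)
E
```

```text
clock: 47.4
position: [0.5173, 0.0244, 0.0711]
tcp_rot: [0.002, 0.752, 0.659, 0.001]
ft_force: [-2.6, -0.8, 10.6]
grip_width: -0.0002
t 47.4 pos [0.5173 0.0244 0.0711] yaw_y -7.5 zax [ 0.004 -0.001 -1.   ] F [-2.6 -0.8 10.6] w -0.0002
tool cm [-0.06 -0.12 -0.04]
turn tz 0.002
tool cm after turn [-0.06 -0.12 -0.04]
tilt fix rotvec [0.004 0.    0.002]
```

```bash
python3 -m crank '[0,0,0.1,0,0,0,0, 0,0,0.05,0,0,0,0, 0,0,0,0,0,0,0, 0,0,0,0,0,0,0, 0,0,0,0,0,0,0, 0,0,0,0,0,0,0, 0,0,0,0,0,0,0, 0,0,0,0,0,0,0]'
python3 -m crank '[0,0,-3,0,0,0,0, 0,0,-1.5,0,0,0,0, 6.1,0,0,0,0,0,0, 0,0,0,0,0,0,0, 0,0,0,0,0,0,0, 0,0,0,0,0,0,0, 0,0,0,0,0,0,0, 0,0,0,0,0,0,0]'
python3 - <<'E'
from meas import *
snap("wrist","w20")
for col in("blue","purple","green","orange"):
  for o in find("w20",col,yr=(-.1,.2),zr=(.06,.1)): print(col,*o)
go((.5245,.085,.0715),-7.6)
E
```

```text
clock: 48.4
position: [0.5179, 0.0244, 0.0712]
tcp_rot: [0.002, 0.752, 0.659, 0.002]
ft_force: [-5.6, -0.4, 17.0]
grip_width: 0.0004
clock: 49.4
position: [0.5241, 0.0845, 0.1118]
tcp_rot: [0.0, 0.752, 0.659, 0.0]
ft_force: [0.1, 0.2, 0.7]
grip_width: -0.0
purple 140 [279. 365.] 0.0721 [0.5151 0.0089] [0.007 0.009]
green 2599 [283. 239.] 0.0791 [0.5259 0.0867] [0.038 0.032]
green 32 [277. 213.] 0.0793 [0.5271 0.101 ] [0.006 0.003]
orange 3278 [278. 129.] 0.0787 [0.5324 0.145 ] [0.038 0.038]
t 49.45 pos [0.5241 0.0846 0.1118] yaw_y -7.6 zax [ 0.001 -0.    -1.   ] F [-0.6  0.2  0.6] w 0.0001
tool cm [0.05 0.03 4.03]
turn tz 0.001
tool cm after turn [0.05 0.04 4.03]
tilt fix rotvec [ 0.001 -0.     0.001]
```

Purple is home: 17 N at 71.2 mm with no travel. Next is green, whose cap is at (0.526, 0.0855).

```bash
python3 -m crank '[0.1,0.12,2,0,0,0,0, 0,0,1,0,0,0,0, 0,0,0.4,0,0,0,0, 0,0,0.3,0,0,0,0, 0,0,0.3,0,0,0,0, 0,0,0.3,0,0,0,0, 0,0,0.1,0,0,0,0, 0,0,0,0,0,0,0]'
python3 -m crank '[0,0,0.1,0,0,0,0, 0,0,0,0,0,0,0, 0,0,0,0,0,0,0, 0,0,0,0,0,0,0, 0,0,0,0,0,0,0, 0,0,0,0,0,0,0, 0,0,0,0,0,0,0, 0,0,0,0,0,0,0]'
```

```text
clock: 50.45
position: [0.5267, 0.0859, 0.0714]
tcp_rot: [0.002, 0.752, 0.659, 0.002]
ft_force: [-3.6, 0.5, 11.0]
grip_width: -0.0001
clock: 51.45
position: [0.5271, 0.086, 0.0715]
tcp_rot: [0.002, 0.752, 0.659, 0.002]
ft_force: [-4.9, -0.1, 14.3]
grip_width: -0.0
```

```bash
python3 -m crank '[0,0,0.05,0,0,0,0, 0,0,0,0,0,0,0, 0,0,-3,0,0,0,0, 0,0,-1.5,0,0,0,0, 5.9,-0.1,0,0,0,0,0, 0,0,0,0,0,0,0, 0,0,0,0,0,0,0, 0,0,0,0,0,0,0]'
python3 - <<'E'
from meas import *
snap("wrist","w21")
for col in("blue","purple","green","orange"):
  for o in find("w21",col,yr=(-.1,.2),zr=(.06,.1)): print(col,*o)
go((.5324,.1455,.0715),-7.6)
E
```

```text
clock: 52.45
position: [0.5319, 0.1436, 0.1109]
tcp_rot: [0.0, 0.752, 0.659, -0.0]
ft_force: [-0.0, -0.6, -0.3]
grip_width: -0.0001
green 89 [280. 363.] 0.0722 [0.5233 0.0697] [0.006 0.007]
orange 3301 [278. 227.] 0.0786 [0.5324 0.1472] [0.038 0.034]
t 52.5 pos [0.532  0.1436 0.111 ] yaw_y -7.6 zax [ 0. -0. -1.] F [ 0.3 -0.3  0.5] w -0.0001
tool cm [0.2  0.01 3.95]
turn tz 0.0
tool cm after turn [0.2  0.02 3.95]
tilt fix rotvec [0.001 0.    0.   ]
```

```bash
python3 -m crank '[0.2,0,2,0,0,0,0, 0,0,1,0,0,0,0, 0,0,0.4,0,0,0,0, 0,0,0.3,0,0,0,0, 0,0,0.3,0,0,0,0, 0,0,0.3,0,0,0,0, 0,0,0.1,0,0,0,0, 0,0,0,0,0,0,0]'
python3 -m crank '[0,0,0.1,0,0,0,0, 0,0,0.05,0,0,0,0, 0,0,0,0,0,0,0, 0,0,0,0,0,0,0, 0,0,0,0,0,0,0, 0,0,0,0,0,0,0, 0,0,0,0,0,0,0, 0,0,0,0,0,0,0]'
```

```text
clock: 53.5
position: [0.5339, 0.1464, 0.0715]
tcp_rot: [0.002, 0.752, 0.659, 0.002]
ft_force: [-4.9, -1.6, 12.2]
grip_width: 0.0001
clock: 54.5
position: [0.5345, 0.1464, 0.0716]
tcp_rot: [0.002, 0.752, 0.659, 0.003]
ft_force: [-5.2, -1.5, 18.1]
grip_width: -0.0001
```

All caps are home. I rise, check the tray and lamp, and go for the knob.

```bash
python3 -m crank '[0,0,-5.5,0,0,0,0, 0,0,-5.5,0,0,0,0, 0,0,-5.5,0,0,0,0, 0,0,-5.5,0,0,0,0, 0,0,-5.5,0,0,0,0, -4,-3,0,0,0,0,4, -5,-3,0,0,0,0,6, 0,0,0,0,0,0,6]'
python3 - <<'E'
from meas import *
snap("wrist","w22"); snap("top","t22"); snap("side","s22")
for f in("w22","t22"):
 im,d,c=load(f); P=cloud(d,c)
 for col in("blue","purple","green","orange"):
  for o in find(f,col,yr=(-.1,.2),zr=(.06,.1)): print(f,col,*o)
im,d,c=load("t22"); P=cloud(d,c)
m=(P[...,2]>.25)&(P[...,2]<.31)&(d>0)&(abs(P[...,0]-.5)<.05)&(abs(P[...,1]-.375)<.05)
print(P[m].mean(0),P[m].min(0),P[m].max(0)); m=(P[...,2]>.28)&m; print(m.sum(),(P[m].min(0)+P[m].max(0))/2)
go((.4965,.374,.33),-37.4)
E
```

```text
clock: 55.5
position: [0.4594, 0.0631, 0.3422]
tcp_rot: [0.001, 0.753, 0.658, 0.001]
ft_force: [0.4, 0.6, 0.5]
grip_width: 0.0541
w22 blue 583 [329. 246.] 0.0727 [ 0.5075 -0.0371] [0.037 0.035]
w22 orange 30 [318.  79.] 0.0715 [0.5161 0.1495] [0.006 0.018]
w22 orange 38 [326.  95.] 0.0712 [0.523  0.1322] [0.017 0.013]
t22 blue 135 [312. 230.] 0.0763 [ 0.5059 -0.0358] [0.034 0.034]
[0.4940058  0.36850716 0.28013183] [0.48645304 0.36216068 0.25095301] [0.5035804  0.37947107 0.2953754 ]
53 [0.49509387 0.37081587 0.28773654]
t 55.65 pos [0.4613 0.0653 0.3411] yaw_y -7.5 zax [ 0.002  0.    -1.   ] F [ 0.1  1.3 -0.1] w 0.0597
tool cm [31.06 -0.55  1.13]
turn tz 0.522
tool cm after turn [ 26.66 -15.95   1.11]
tilt fix rotvec [ 0.002 -0.001  0.522]
```

View pics/w22.png

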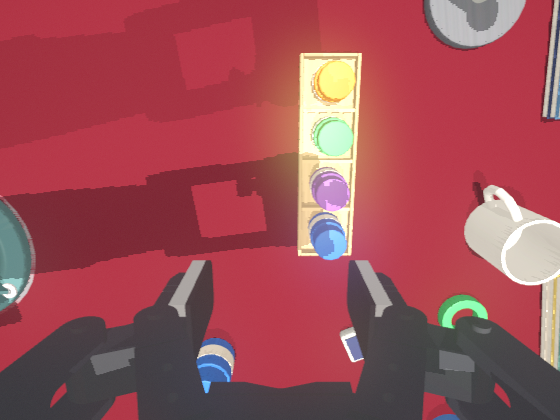

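View pics/t22.png

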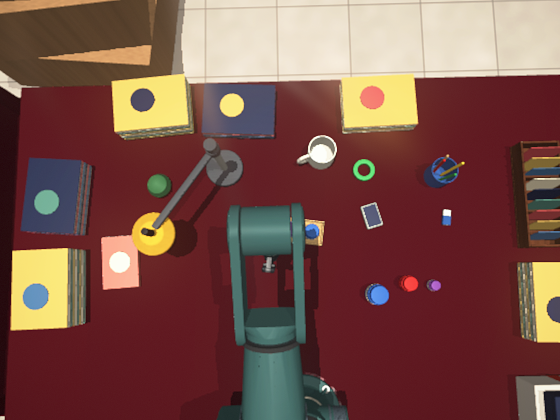

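View pics/s22.png

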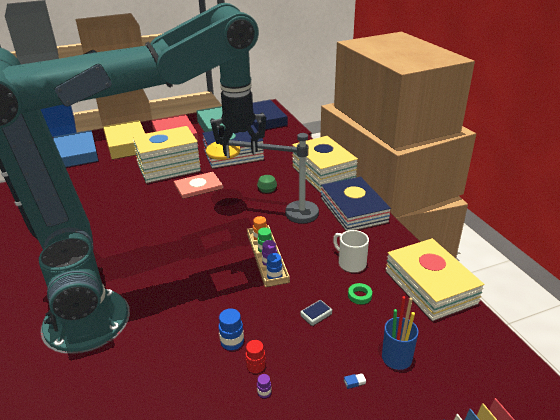

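The four markers stand upright in the tray with caps low. The lamp is still at its stop, with the knob at about (0.495, 0.372).

```bash
python3 -m crank '[0,0,0,0,0,0.174,6, 0,0,0,0,0,0.174,6, 0,0,0,0,0,0.174,6, 5.2,-3.2,0,0,0,0,6, 5.2,-3.2,0,0,0,0,6, 5.2,-3.2,0,0,0,0,6, 5.2,-3.2,0,0,0,0,6, 5.2,-3.2,0,0,0,0,6]'
python3 -m crank '[0,0,0,0,0,0,6, 0,0,0,0,0,0,6, 0,0,0,0,0,0,6, 0,0,0,0,0,0,6, 0,0,0,0,0,0,6, 0,0,0,0,0,0,6, 0,0,0,0,0,0,6, 0,0,0,0,0,0,6]'
python3 - <<'E'
from meas import *
snap("wrist","w23")
im,d,c=load("w23"); P=cloud(d,c)
m=(P[...,2]>.255)&(P[...,2]<.30)&(d>0)&(abs(P[...,0]-.495)<.03)&(abs(P[...,1]-.372)<.03)
lo,hi=P[m].min(0),P[m].max(0); print(lo,hi,(lo+hi)/2)
go((.4955,.3722,.26),-37.4)
E
```

```text
clock: 56.65
position: [0.4919, 0.3724, 0.34]
tcp_rot: [0.0, 0.896, 0.444, 0.0]
ft_force: [0.6, 0.4, 0.6]
grip_width: 0.0601
clock: 57.65
position: [0.4918, 0.3688, 0.3408]
tcp_rot: [0.0, 0.897, 0.443, 0.0]
ft_force: [-0.7, -0.2, -0.7]
grip_width: 0.0596
[0.4876485  0.36359705 0.25516785] [0.50510234 0.38098237 0.29202598] [0.49637542 0.37228971 0.27359691]
t 57.7 pos [0.4918 0.3689 0.3407] yaw_y -37.4 zax [ 0.001 -0.    -1.   ] F [-0.1 -0.9  0.3] w 0.0601
tool cm [0.49 0.09 8.07]
turn tz -0.0
tool cm after turn [0.49 0.09 8.07]
tilt fix rotvec [ 0.001 -0.001 -0.   ]
```

View pics/w23.png

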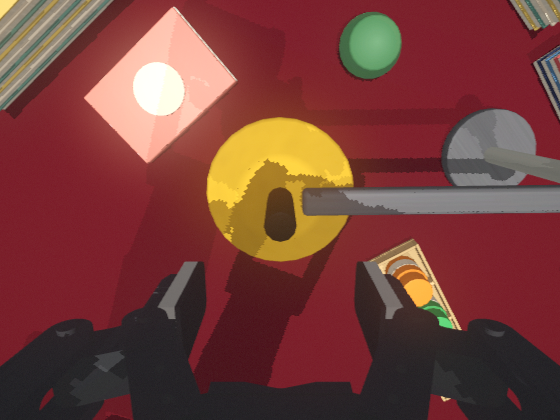

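The knob top is at (280,230), measured (0.496, 0.372). I descend and grip.

```bash
python3 -m crank '[0.5,0.15,2.5,0,0,0,6, 0,0,2.5,0,0,0,6, 0,0,2.5,0,0,0,6, 0,0,0.5,0,0,0,6, 0,0,0,0,0,0,1.5, 0,0,0,0,0,0,1.5, 0,0,0,0,0,0,1.5, 0,0,0,0,0,0,1.5]' 25
python3 - <<'E'
from meas import *
go()
h=np.array([.702,.2155]);p=pose()[0][:2]; print(np.linalg.norm(p-h),np.degrees(np.arctan2(*(p-h)[::-1])))
# swing circle vs tray centre
c=np.array([.5195,.0545])-h; print("target ang",np.degrees(np.arctan2(c[1],c[0]))%360,np.linalg.norm(c))
E
```

```text
clock: 58.7
position: [0.4952, 0.3733, 0.2627]
tcp_rot: [-0.001, 0.896, 0.444, 0.001]
ft_force: [-4.2, 3.0, 3.1]
grip_width: 0.017
t 58.7 pos [0.4952 0.3733 0.2627] yaw_y -37.3 zax [ 0.001  0.003 -1.   ] F [-4.2  3.   3.1] w 0.017
0.2601009028483569 142.645927860593
target ang 221.41847343838222 0.24336649317438913
```

```bash
python3 -m crank '[-2.08,0.08,0,0,0,-0.08,1.5, -2.08,0.08,0,0,0,-0.08,1.5, -2.08,0.08,0,0,0,-0.08,1.5, -2.08,0.08,0,0,0,-0.08,1.5, -2.08,0.08,0,0,0,-0.08,1.5, -2.08,0.08,0,0,0,-0.08,1.5, -2.08,0.08,0,0,0,-0.08,1.5, 0,0,0,0,0,0,1.5]' 25
python3 - <<'E'
from meas import *
go()
h=np.array([.703,.216]);p=pose()[0][:2]; print(np.linalg.norm(p-h),np.degrees(np.arctan2(*(p-h)[::-1])))
E
```

```text
clock: 59.7
position: [0.4439, 0.2373, 0.2627]
tcp_rot: [0.001, 0.74, 0.673, 0.002]
ft_force: [-2.0, 0.8, 5.5]
grip_width: 0.0172
t 59.7 pos [0.4439 0.2373 0.2627] yaw_y -5.5 zax [ 0.004  0.001 -1.   ] F [-2.   0.8  5.5] w 0.0172
0.25999409405381435 175.30831582025837
```

```bash
python3 -m crank '[-2.08,0.08,0,0,0,-0.08,1.5, -2.08,0.08,0,0,0,-0.08,1.5, -2.08,0.08,0,0,0,-0.08,1.5, -2.08,0.08,0,0,0,-0.08,1.5, -2.08,0.08,0,0,0,-0.08,1.5, -2.08,0.08,0,0,0,-0.08,1.5, -2.08,0.08,0,0,0,-0.08,1.5, 0,0,0,0,0,0,1.5]' 25
python3 - <<'E'
from meas import *
go()
h=np.array([.703,.216]);p=pose()[0][:2]; print(np.linalg.norm(p-h),np.degrees(np.arctan2(*(p-h)[::-1]))%360)
E
```

```text
clock: 60.7
position: [0.4727, 0.0965, 0.2626]
tcp_rot: [0.003, 0.525, 0.851, 0.002]
ft_force: [5.0, 0.7, 5.0]
grip_width: 0.0175
t 60.7 pos [0.4727 0.0965 0.2626] yaw_y 26.6 zax [ 0.008  0.001 -1.   ] F [5.  0.7 5. ] w 0.0175
0.25941005746375984 207.41867466374876
```

```bash
python3 -m crank '[-1.58,0.05,0,0,0,-0.061,1.5, -1.58,0.05,0,0,0,-0.061,1.5, -1.58,0.05,0,0,0,-0.061,1.5, -1.58,0.05,0,0,0,-0.061,1.5, 0,0,0,0,0,0,1.5, 0,0,0,0,0,0,1.5, 0,0,0,0,0,0,1.5, 0,0,0,0,0,0,1.5]' 25
python3 - <<'E'
from meas import *
go()
h=np.array([.703,.216]);p=pose()[0][:2]; print(np.linalg.norm(p-h),np.degrees(np.arctan2(*(p-h)[::-1]))%360)
snap("side","s24")
E
```

```text
clock: 61.7
position: [0.5075, 0.0458, 0.2627]
tcp_rot: [0.003, 0.417, 0.909, 0.002]
ft_force: [4.8, 3.3, 4.8]
grip_width: 0.0169
t 61.7 pos [0.5075 0.0458 0.2627] yaw_y 40.7 zax [ 0.008  0.002 -1.   ] F [4.8 3.3 4.8] w 0.0169
0.2592119760157499 221.034994327963
```

View pics/s24.png

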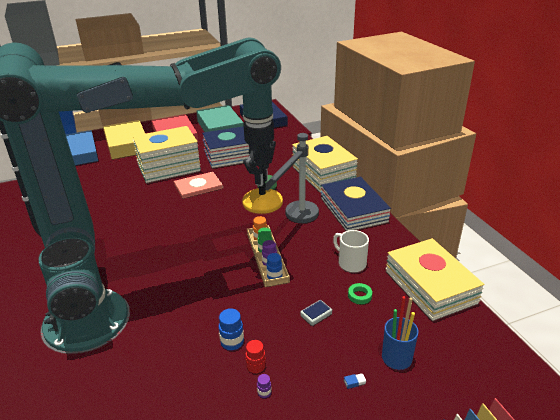

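```bash
python3 -m crank '[-0.1,0,0,0,0,-0.004,1.5, 0,0,0,0,0,0,1.5, 0,0,0,0,0,0,5, 0,0,0,0,0,0,6, 0,0,0,0,0,0,6, 0,0,-3,0,0,0,6, 0,0,-3,0,0,0,6, 0,0,-3,0,0,0,6]' 25
python3 - <<'E'
from meas import *
go((.36,.25,.36))
E
```

```text
clock: 62.75
position: [0.5055, 0.0434, 0.3513]
tcp_rot: [0.0, 0.415, 0.91, -0.0]
ft_force: [0.1, 0.2, -0.8]
grip_width: 0.0598
t 62.75 pos [0.5055 0.0434 0.3513] yaw_y 40.9 zax [ 0. -0. -1.] F [ 0.1  0.2 -0.8] w 0.0598
tool cm [25.14  2.55 -0.87]
```

```bash
python3 -m crank '[0,0,-2,0,0,0,6, 5.5,0,0,0,0,0,6, 5.5,0,0,0,0,0,6, 5.5,0,0,0,0,0,6, 5.5,0,0,0,0,0,6, 5.5,0,0,0,0,0,6, 5.5,0,0,0,0,0,6, 5.5,0,0,0,0,0,6]'
python3 - <<'E'
from meas import *
go()
snap("top","t25"); snap("side","s25")
im,d,c=load("t25"); P=cloud(d,c)
m=(P[...,2]>.28)&(P[...,2]<.31)&(d>0)&(abs(P[...,0]-.507)<.04)&(abs(P[...,1]-.046)<.04); print("knob",(P[m].min(0)+P[m].max(0))/2)
im0,_,_=load("s25"); cv2.imwrite("pics/s25c.png",cv2.resize(im0[170:310,200:400,::-1],None,fx=4,fy=4,interpolation=cv2.INTER_CUBIC))
# movement of others: compare t25 vs top0
a=load("top0")[0].astype(int); df=np.abs(a-im).sum(-1)>90; n,l,st,ce=cv2.connectedComponentsWithStats(df.astype(np.uint8))
for i in range(1,n):
    if st[i,4]>15: print(st[i])
E
```

```text
clock: 63.75
position: [0.2519, 0.3351, 0.3704]
tcp_rot: [0.001, 0.415, 0.91, 0.0]
ft_force: [1.2, 1.2, -0.2]
grip_width: 0.0601
t 63.75 pos [0.2519 0.3351 0.3704] yaw_y 40.9 zax [ 0.001 -0.    -1.   ] F [ 1.2  1.2 -0.2] w 0.0601
knob [0.50812926 0.04439914 0.28985826]
[ 227  161   93   87 2189]
[391 180  20  18 255]
[240 217  19  16 131]
[401 222  20  17 268]
[261 231   7   7  17]
[428 246  21  17 260]
[364 250  18  17 240]
[108 320  15  14 101]
[   0  325  204   95 6451]
[119 334  19  17  80]
[296 372  19  14 139]
[ 37 375   7   9  31]
[270 376  25  20 249]
[293 387  26  26 311]
[315 386  12   9  47]
[331 397  17  23 125]
[ 92 402  34  18 133]
[324 404  11  11  65]
[264 408   9  12  54]
[290 414  12   6  41]
```

View pics/s25c.png

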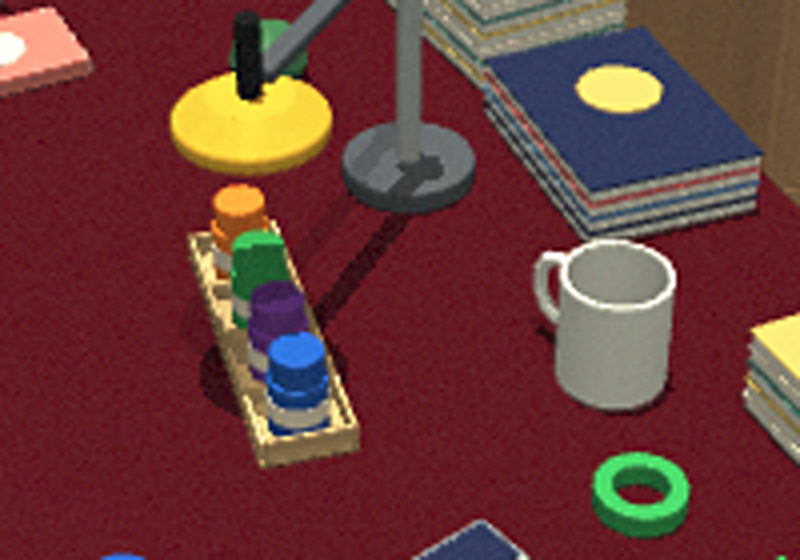

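View pics/t25.png

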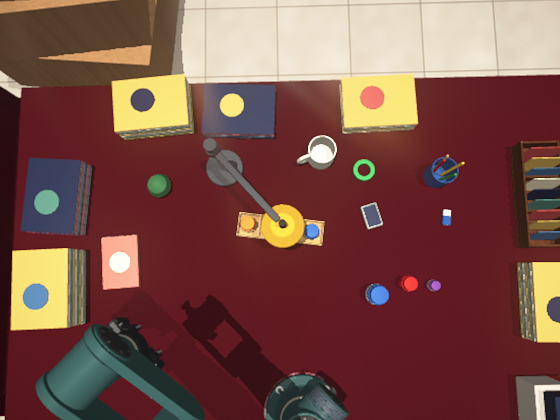

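In the side crop no cap shows a white ring. In the top view the head at (283,226) sits over the tray middle at (280,228). The frame difference shows only the markers, lamp and robot changed. I hand in.

```bash
python3 -c "
from bench import manip
print(manip.job_done())"
```

```text
the job is handed in; nothing more can be done
None
```

The bar is closed and the job is handed in, at about 64 s of the 210 s allowed.

- **Lamp aside:** I swung the lamp by its knob to the left stop, where it resisted with about 12 N. It stayed there until all the caps were pressed.
- **Markers:** Orange, green, purple (the larger one) and blue (the smaller one) each stand upright in their own bay. I gripped the orange one too high at first, so I set it back down and regripped lower.
- **Caps:** I pressed each cap with the shut fingers until it stopped moving. Peak readings were about 13 N on blue, 17 N on purple, 14 N on green and 18 N on orange, with the fingertips at 71 to 72 mm. Home in the tray is 71 mm. The last side picture shows no white ring.
- **Lamp back:** The lamp is turned to the angle that brings its head nearest the tray's centre, and the arm is clear of everything.

**Checks:** comparing the top view before and after, only the markers and the lamp changed, and I saw no marker get knocked aside.

**One mismatch:** the lamp's swing circle misses the tray centre as I measured it by about 15 mm along the lamp arm, so the head is as centred as the swing allows. My camera views put the tray centre 2 to 3 mm apart.

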